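Load the filter cartridge and hold the cover over its posts

TASK

Fit the white filter cartridge fully down into the nest on the grey chassis, tab in the notch, and let it go. Then take the T-shaped cover by its grip bar and finish while still holding it, level and still, about 1 cm above the tops of the three threaded posts and touching none of them, tongue over the single post and each threaded hole fully visible, straight down, through its hole in the cover. Leave everything else on the worktop where it is.

Things in the scene. Friction and masses are not known exactly. Their poses are not given: they have to be found in the camera images.
- chassis: grey chassis fixed to the worktop: base plate 136 x 100 x 8 mm (x -58 to +78, y -50 to +50 mm of the origin) with a low rectangular nest and three upright steel threaded posts. Origin on the worktop under the nest's centre; x points from the end with two posts to the end with the single post, z up
- nest_floor (a point): centre of the nest's floor, 8 mm above the worktop, axes as the chassis. Nest 62 mm (x) by 34 mm (y) inside, walls 5 mm thick and 8 mm high; in the middle of the wall on the +x side (towards the single post) a 20 mm wide notch, open down to the floor, takes the cartridge's tab
- cartridge_center (a point): centre of the loose white cartridge's block, 20 mm above its underside: 56 (x) x 28 (y) x 40 mm tall, about 90 g, upright on the worktop. x points to the end with the tab: 14 mm wide, sticking out 10 mm, 20 mm tall from the underside up. Grip it across the 28 mm width. Turned the wrong way the tab lands on the nest's wall and it does not go down
- cover_grip (a point): centre of the grip bar on the loose cover, 23 mm above its underside; x to the tongue, z up. Flat grey T-shaped plate, 6 mm thick, about 220 g: main part x -54 to +38, y -46 to +46 mm of this point; 36 mm wide tongue x +38 to +74. Black bar upright on it, 56 mm long (x), 14 mm thick (y), from 6 to 40 mm above the underside; balances under the bar's middle. Lies flat, bar up
- post_a (a point): centre of the top of a threaded post, at the two-post end, +y side; 58 mm above the worktop, -42 mm in x and +36 mm in y from the chassis origin along its axes. The post is 18 mm in diameter, its threaded hole 8 mm; 24 mm wide collar, 4 mm high, at its foot
- hole_a (a point): centre, at the plate's underside, of the cover's 16 mm through hole that belongs over post_a; -42 mm in x and +36 mm in y from cover_grip along its axes, 23 mm below it
- post_b (a point): centre of the top of a threaded post, at the two-post end, -y side; 58 mm above the worktop, -42 mm in x and -36 mm in y from the chassis origin along its axes. The post is 18 mm in diameter, its threaded hole 8 mm; 24 mm wide collar, 4 mm high, at its foot
- hole_b (a point): centre, at the plate's underside, of the cover's 16 mm through hole that belongs over post_b; -42 mm in x and -36 mm in y from cover_grip along its axes, 23 mm below it
- post_c (a point): centre of the top of a threaded post, the single post; 58 mm above the worktop, +62 mm in x and +0 mm in y from the chassis origin along its axes. The post is 18 mm in diameter, its threaded hole 8 mm; 24 mm wide collar, 4 mm high, at its foot
- hole_c (a point): centre, at the plate's underside, of the cover's 16 mm through hole that belongs over post_c; +62 mm in x and +0 mm in y from cover_grip along its axes, 23 mm below it
- jar_08: bystander: low white screw-lid jar with a red lid, 68 mm across, 62 mm tall; origin at the centre of its underside
- drop_bottle_1: bystander: small brown bottle with a white cap, 36 mm across, 88 mm tall; origin at the centre of its underside
- sink_plug: bystander: black rubber sink plug with a wire ring, 47 mm across, 35 mm tall; origin at the centre of its underside
- label_roll: bystander: roll of labels lying flat, 68 mm across, 37 mm tall; origin at the centre of its underside
- pot_open: bystander: open white pot, 63 mm across, 48 mm tall; origin at the centre of its underside
- jar_11: bystander: white screw-lid jar with a red lid, 64 mm across, 75 mm tall; origin at the centre of its underside
- ball_pen: bystander: ball pen lying flat, 145 mm long, 12 mm thick; origin at the centre of its underside

How it is judged (in metres and radians):
On the way:
1. the cartridge stands fully down in the nest, tab in the notch, and is let go (horizontal distance between cartridge_center and nest_floor below 0.006 m and z of cartridge_center in the frame of nest_floor below 0.0225 m and angle between cartridge_center's own z axis and vertical below 0.08 rad and angle between the x axis of cartridge_center and the x axis of chassis, either way round below 0.2 rad and contact force between the fingers and cartridge below 0.1 N), for 0.2 s.
At the end, for the whole second after the job is handed in: Cartridge on the nest floor (within 2.5 mm, upright), tab in the notch, let go; cover held by the fingers, still, touching neither chassis nor cartridge, each hole within 4 mm sideways of its own post's centre and its underside 3 to 20 mm above the post top at every hole (all of step 1 and horizontal distance between hole_a and post_a below 0.004 m and z of hole_a in the frame of post_a between 0.003 and 0.02 m and horizontal distance between hole_b and post_b below 0.004 m and z of hole_b in the frame of post_b between 0.003 and 0.02 m and horizontal distance between hole_c and post_c below 0.004 m and z of hole_c in the frame of post_c between 0.003 and 0.02 m and contact force between the fingers and cover above 1 N and contact force between cover and chassis below 0.1 N and contact force between cover and cartridge below 0.1 N and linear speed of cover below 0.02 m/s); the arm keeps its last pose, push and grip.
It fails at once if a bystander is moved by more than 25 mm (distance of any of jar_08, drop_bottle_1, sink_plug, label_roll, pot_open, jar_11, ball_pen from where it was at the start of the episode above 0.025 m).
It also fails if it takes over 48 s, if anything falls off the work surface, if the arm or the gripper's body presses on something with over 40 N, if the wrist force passes 120 N, or if a joint passes its speed limit or range.

ROBOT

A 6-joint arm with a two-finger parallel gripper is mounted at the origin on a cart in front of the work surface, level with it; the furniture and walls round the work are solid. World frame = base frame: x ahead of the robot, y to its left, z up, the work surface at z = 0. Lengths are in m, angles in degrees, forces in N, time in s.
With the tool pointing down it reaches from about 0.15 to 0.775 m from the base axis. Payload 6.1 kg.
Tool frame: the origin (TCP) lies midway between the tips of the shut fingers; the grasp point (between the pads) lies 19 mm behind it; z points along the fingers, y is the direction in which the jaws open and shut (so a half turn about z gives the same grasp; the last joint's range is limited). The gripper opens to 85 mm and grips with 20 to 120 N. Pads are 22 mm wide; open, the fingers measure 114 mm over their backs; the gripper's body (76 mm by 85 mm) begins 54 mm behind the grasp point. The pads swing forward as they close: fully open they stand 13 mm farther back than shut.
Start: joints at [63.598, 7.208, -2.269, 80.523, 0, 90], TCP at [0.233, 0.47, 0.231] pointing down, gripper open.
Joint ranges: [-155.77, 155.77], [-54.66, 111.73], [-72.52, 77.12], [-102.08, 115.82], [-83.92, 84.16], [-180, 180]. Speed limits (degrees/s): [136.94, 136.94, 172.46, 180, 180, 180].

INTERFACE

Orientations are given as a 3x3 rotation matrix whose columns are the frame's x, y, z axes.
In Python, from rig import sensors, optics, order, nets gives the robot as it stands.
- The arm moves only by the tool arm_command, never from a script. Its argument "steps" is a list that holds one entry, the list of rows, each a list of 6 numbers: the shift along the tool's x, y, z in m, then the turn, a rotation vector about the tool's x, y, z in degrees. A call has 1 to 20 rows; each row is the pose to reach, as a shift and turn from the pose commanded when the call began, along the tool's axes at that moment; what a row does not reach only later rows make up. A row lasts 1/10 s, in which the tool goes at most 50 mm and 8.59 degrees, less where a joint would pass 70% of its speed; a pose out of reach is approached as far as the arm can. A call with a gripper value outside its range is refused whole. "claw" is the finger opening in m, from 0 to 0.0854, set as the call begins (left out, the last holds). The fingers move at their own pace and stop on an object; "squeeze" is the grip in N (left out, the last holds). Time passes only in rows, so rows that repeat a pose let the fingers close. It gives the time, the measured TCP pose, the force and the opening at its end, in the units of the state.
- sensors.get_obs(): the state, without advancing time (a new reading comes with each control period).
- optics.snapshot(name): name is "side" or "top" or "wrist"; returns a dict with "image" (420x560x3 uint8, red, green, blue), "mtx" (3x3 intrinsics, pixels), "k1" (the pictures are not rectified: a ray, as slopes to the right and down, at radius r is drawn at 1 + k1 r^2 times it, then the intrinsics apply), "rvec" (rotation vector, rad) and "tvec" (3), from world to camera coordinates, as OpenCV has them. Camera axes: x right, y down, z forward; pixel columns grow to the right and rows downward; lengths in m; the calibration is good to about 2 mm. A picture is of the moment at which its call begins. There is no depth.
- order.sign_off(): hands the job in, once; it reports no verdict.
Trained networks look in the newest picture that a camera, given by its name, has taken for a name from the list of things; names that differ only in an ending like _2 or _b are one class to them, and where a whole thing is asked for, a point or a joint stands for the part that bears it (a point fixed in the world has none). Each returns a list of dicts, best first, with "conf" (0 to 1); they miss things now and then, are a little off and sometimes report something else, mostly with a low value. They report only what shows in the picture. A call takes as long as a camera call.
- nets.look_for(camera, thing): "centre" ([x, y, z] in m, in world coordinates, good to about 4 mm: the middle of the surface that is visible of it).
The state is a dict: "time": time; "q": joint angles; "dq": joint speeds; "joint_efforts": joint torques, N m; "position": TCP position; "ee_rot": TCP orientation; "contact_force": force on the tool from outside, world axes, zero at the start; "wrist_torque": the same for the moment, N m; "finger_gap": finger opening in m.
Only numpy, scipy, OpenCV 4.12 (cv2) and the standard library are available. Lean on these libraries where they do the work, as an engineer would, in place of code of your own. Each camera call takes 0.05 s, during which the arm holds its last target.

## Working session

There is one attempt and no reset: what is moved stays moved. The work goes in short steps, Python scripts to look and compute and a tool call to move; the robot and the scene stay as the last step left them, time stands still between calls to the robot, and variables do not carry over. Pictures are saved under pics/ and viewed, and the job is handed in when it is done.

Besides the shell and the picture viewer there is one more tool, called after "Request:" in YAML: its name, and indented under it one key for each argument. arm_command: Moves the arm, as the interface text tells. Its arguments: {"type":"object","properties":{"steps":{"type":"array"},"claw":{"type":"number"},"squeeze":{"type":"number"}},"required":["steps"]}

```bash
mkdir -p pics; ls; python3 - <<'E'
from rig import sensors, optics, order, nets
import cv2
o=sensors.get_obs()
for k,v in o.items(): print(k,v)
for n in ["side","top","wrist"]:
    s=optics.snapshot(n); cv2.imwrite(f"pics/{n}0.png",s["image"][:,:,::-1])
    print(n,s["mtx"],s["k1"],s["rvec"],s["tvec"])
    for t in ["chassis","nest_floor","cartridge_center","cover_grip","post_a","post_c","hole_a","hole_c"]:
        try: print(t,[( [round(float(c),3) for c in d["centre"]],round(d["conf"],2)) for d in nets.look_for(n,t)][:4])
        except Exception as e: print(t,e)
E
```

```text
pics
time 0.0
q [ 6.35981119e+01  7.23949150e+00 -2.32807750e+00  8.05235420e+01
  5.08982672e-04  9.00003889e+01]
dq [ 0.0326816   0.03654516 -0.0366179  -0.05480333 -0.03370921  0.02724691]
joint_efforts [-2.18340767e-05 -4.35910428e+01  3.52926779e+01  1.69601437e-02
  9.75400258e-05 -6.04317364e-06]
position [0.23325908 0.46986439 0.23053139]
ee_rot [[-8.95694083e-01  4.44670213e-01 -7.15056240e-04]
 [ 4.44670788e-01  8.95692957e-01 -1.42037447e-03]
 [ 8.87261762e-06 -1.59018563e-03 -9.99998736e-01]]
contact_force [-0.19959076  0.54534865 -1.1519307 ]
wrist_torque [-0.01363816 -0.02298376  0.05408791]
finger_gap 0.08539462216416323
side [[474.22598442   0.         281.22582753]
 [  0.         474.22598442 211.68063159]
 [  0.           0.           1.        ]] 0.05295082151014477 [ 2.2506885  -0.11996796  0.07990741] [-0.50835264  0.05659954  1.33786482]
chassis [([0.586, 0.004, 0.007], 0.71)]
nest_floor [([0.584, 0.005, 0.009], 0.66)]
cartridge_center [([0.439, -0.263, 0.034], 0.82)]
cover_grip [([0.465, 0.258, 0.004], 0.71)]
post_a [([0.582, 0.007, 0.009], 0.83)]
post_c [([0.5
[... 596 characters left out ...]
018, 0.013], 0.93)]
hole_a [([0.368, 0.082, 0.005], 0.64), ([0.458, 0.263, 0.002], 0.58), ([0.454, -0.478, 0.075], 0.46), ([0.582, 0.025, 0.008], 0.26)]
hole_c [([0.368, 0.082, 0.005], 0.64), ([0.458, 0.263, 0.002], 0.58), ([0.454, -0.478, 0.075], 0.46), ([0.582, 0.025, 0.008], 0.26)]
wrist [[370.84461452   0.         279.85371062]
 [  0.         370.84461452 202.29312943]
 [  0.           0.           1.        ]] -0.0997373621205717 [-2.44789192 -1.51936046 -0.22598685] [-0.52415627 -0.03876905  0.37879342]
chassis []
nest_floor []
cartridge_center []
cover_grip [([0.425, 0.276, 0.005], 0.94)]
post_a []
post_c []
hole_a [([0.433, 0.277, 0.007], 0.82)]
hole_c [([0.433, 0.277, 0.007], 0.82)]
```

View pics/side0.png

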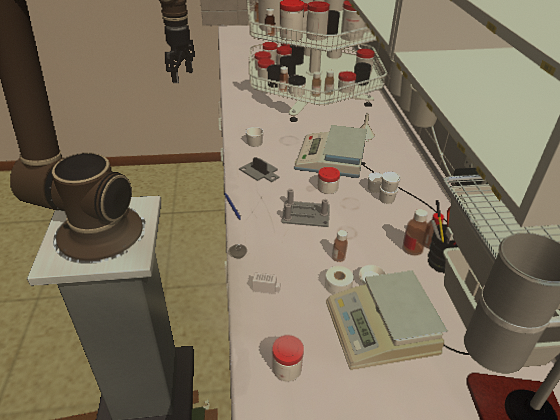

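View pics/top0.png

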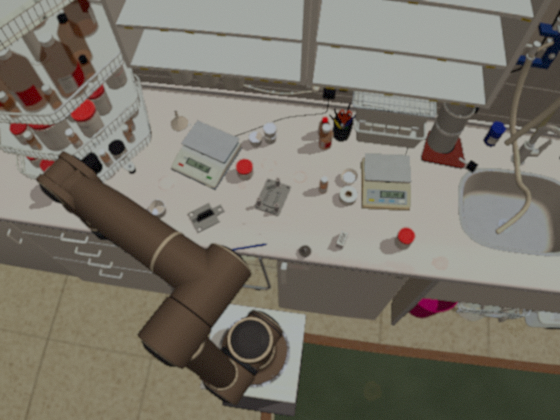

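View pics/wrist0.png

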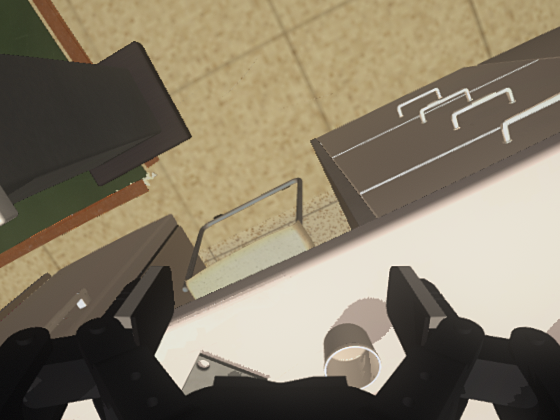

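The side and top views show the cover (side ~(260,170)), chassis (side ~(305,210)) and cartridge (side ~(264,281)). I'll zoom in on those.

```bash
cat > h.py <<'E'
import numpy as np, cv2
from scipy.spatial.transform import Rotation as R
def proj(s,P):
    P=np.atleast_2d(P).astype(float); M=R.from_rotvec(np.ravel(s["rvec"])).as_matrix()
    C=P@M.T+np.ravel(s["tvec"]); u=C[:,:2]/C[:,2:]; r2=(u**2).sum(1,keepdims=True)
    u=u*(1+s["k1"]*r2); K=s["mtx"]; return u*[K[0,0],K[1,1]]+[K[0,2],K[1,2]]
def campos(s):
    M=R.from_rotvec(np.ravel(s["rvec"])).as_matrix(); return -M.T@np.ravel(s["tvec"]),M
def ray(s,px,z):
    px=np.atleast_2d(px).astype(float)
    u=cv2.undistortPoints(px.reshape(-1,1,2),s["mtx"],np.array([s["k1"],0,0,0.])).reshape(-1,2)
    c,M=campos(s); d=np.c_[u,np.ones(len(u))]@M; t=(z-c[2])/d[:,2]; return c+d*t[:,None]
def crop(s,c,w,k,fn,pts=None):
    x0=int(c[0]-w[0]//2);y0=int(c[1]-w[1]//2);x0=max(0,x0);y0=max(0,y0)
    im=s["image"][y0:y0+w[1],x0:x0+w[0],::-1]
    im=cv2.resize(im,None,fx=k,fy=k,interpolation=cv2.INTER_CUBIC)
    if pts is not None:
        for p in pts: cv2.circle(im,(int((p[0]-x0+.5)*k),int((p[1]-y0+.5)*k)),2,(0,0,255),-1)
    for i in range(0,w[0],10):
        cv2.line(im,(i*k,0),(i*k,6),(0,0,0),1)
        if i%20==0: cv2.putText(im,str(x0+i),(i*k,18),0,.4,(255,0,0),1)
    for i in range(0,w[1],10):
        cv2.line(im,(0,i*k),(6,i*k),(0,0,0),1)
        if i%20==0: cv2.putText(im,str(y0+i),(8,i*k+4),0,.4,(255,0,0),1)
    cv2.imwrite(fn,im)
E
python3 - <<'E'
from rig import sensors, optics
from h import *
s=optics.snapshot("side"); t=optics.snapshot("top"); w=optics.snapshot("wrist")
o=sensors.get_obs()
c,M=campos(w); Rt=np.array(o["ee_rot"]); print("cam in tool",Rt.T@(c-o["position"]),"axes(cols cam xyz in tool)\n",(Rt.T@M.T).round(3))
print(campos(s)[0],campos(t)[0])
a=[cv2.imread] 
crop(s,(305,208),(90,70),8,"pics/s_ch.png")
crop(s,(262,168),(80,60),8,"pics/s_cov.png")
crop(s,(264,281),(60,50),8,"pics/s_car.png")
crop(t,(272,197),(80,60),8,"pics/t_ch.png")
crop(t,(340,241),(60,50),8,"pics/t_car.png")
crop(t,(206,216),(80,60),8,"pics/t_cov.png")
E
```

```text
cam in tool [ 0.07394381 -0.00070811 -0.14204028] axes(cols cam xyz in tool)
 [[ 0.001 -0.956 -0.292]
 [ 1.     0.001 -0.   ]
 [ 0.001 -0.292  0.956]]
[ 0.37596378 -1.05273042  0.89549879] [-0.24335525 -0.13214576  1.67923119]
```

View crops.

View pics/s_ch.png

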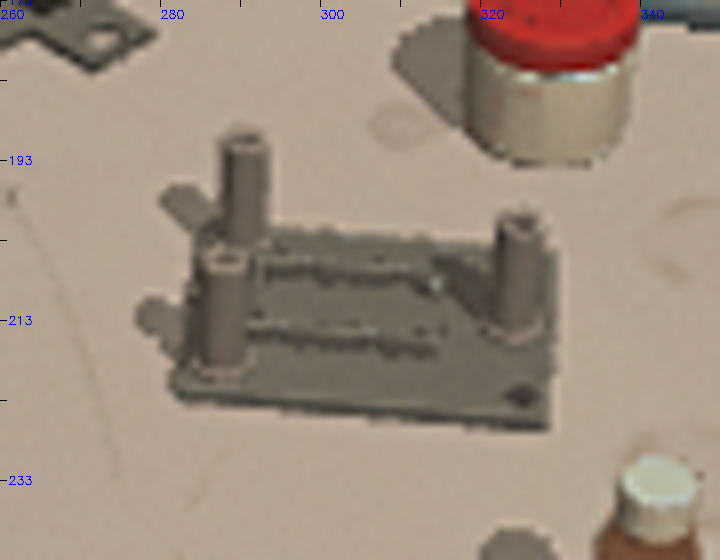

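View pics/s_cov.png

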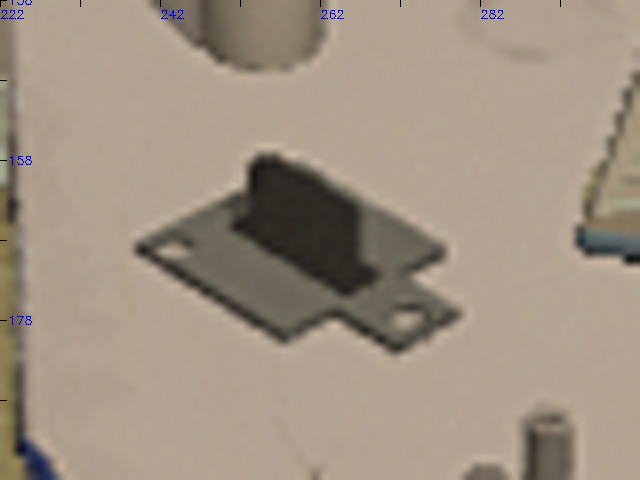

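View pics/s_car.png

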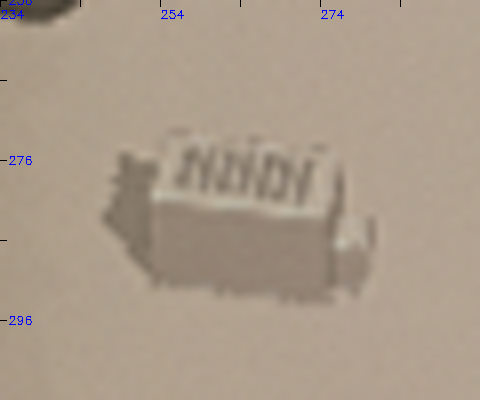

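View pics/t_ch.png

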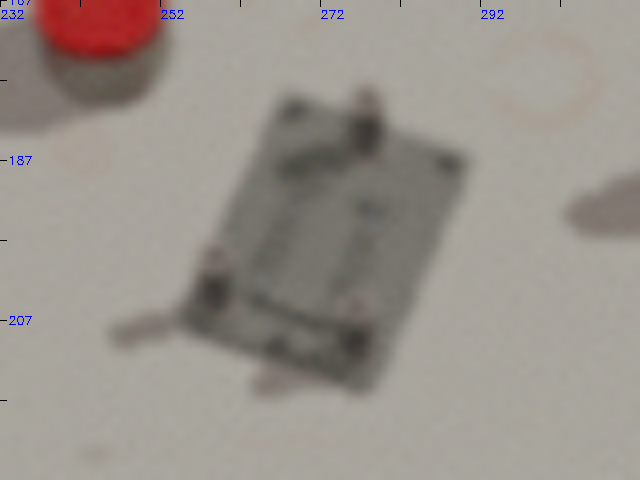

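View pics/t_cov.png

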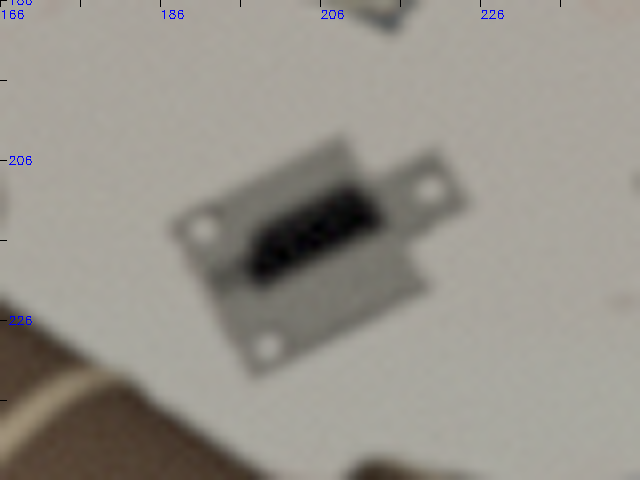

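View pics/t_car.png

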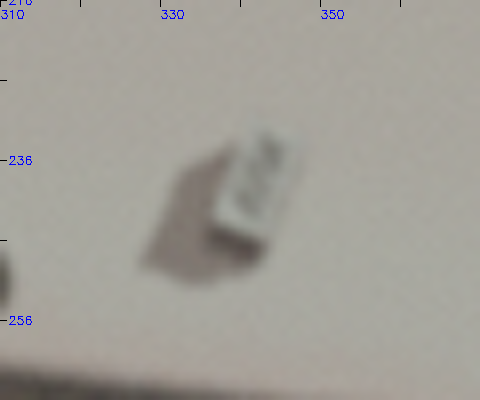

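```bash
cat >> h.py <<'E'
from scipy.optimize import least_squares
def W(p,L):
    L=np.atleast_2d(L).astype(float)/1000; c,s_=np.cos(p[2]),np.sin(p[2])
    return np.c_[p[0]+c*L[:,0]-s_*L[:,1],p[1]+s_*L[:,0]+c*L[:,1],L[:,2]+(p[3] if len(p)>3 else 0)]
def fit(obs,p0):
    f=lambda p:np.concatenate([(proj(s,W(p,L))-np.array(px)).ravel()/ (s["mtx"][0,0]/np.linalg.norm(campos(s)[0]-[p0[0],p0[1],0]))*1000 for s,L,px in obs])
    r=least_squares(f,p0,loss="soft_l1",f_scale=2.0); return r.x,f(r.x).reshape(-1,2).round(1)
def cp(x0,y0,k,pts): return np.array(pts)/k-.5+[x0,y0]
# models mm: local xyz with z from worktop
POSTS=[[-42,36,58],[-42,-36,58],[62,0,58]]
CHB=[[-58,-50,8],[-58,50,8],[78,-50,8],[78,50,8]]
def pr(n,p,e): print(n,(p[:2]*1000).round(1),"yaw",np.degrees(p[2]).round(2),"res mm",e.tolist())
E
python3 - <<'E'
from rig import optics
from h import *
s=optics.snapshot("side"); t=optics.snapshot("top")
S=lambda pts:cp(260,173,8,pts); 
o1=(s,POSTS+[[-58,-50,8],[78,-50,8],[78,50,8]],S([(245,136),(227,258),(519,218),(172,388),(550,418),(553,250)]))
o2=(t,CHB,cp(232,167,8,[(372,390),(183,322),(470,158),(285,95)]))
p0=[.585,.01,0.]
for o in ([o1],[o2],[o1,o2]): pr("ch",*fit(o,p0))
pc=fit([o1,o2],p0)[0]
o1=(s,[[-54,-46,6],[38,-46,6],[38,46,6],[74,-18,6],[74,18,6],[62,0,3],[-42,-36,3]],cp(222,138,8,[(137,247),(285,337),(445,250),(397,347),(460,314),(408,317),(175,250)]))
o2=(t,[[62,0,3],[-42,-36,3],[-42,36,3],[-54,46,6],[-54,-46,6],[38,-46,6],[38,46,6]],cp(166,186,8,[(432,188),(268,346),(203,231),(172,228),(253,375),(428,288),(343,135)]))
for o in ([o1],[o2],[o1,o2]): pr("cov",*fit(o,[.46,.26,-.5]))
pv=fit([o1,o2],[.46,.26,-.5])[0]
o1=(s,[[-28,-14,40],[28,-14,40],[-28,-14,0],[28,-14,0],[38,-7,0]],cp(234,256,8,[(153,202),(330,215),(153,282),(332,302),(365,292)]))
for o in ([o1],): pr("car",*fit(o,[.43,-.26,0.]))
pk=fit([o1],[.43,-.26,0.])[0]
crop(t,(272,197),(80,60),8,"pics/t1.png",proj(t,W(pc,POSTS+CHB)))
crop(t,(340,241),(60,50),8,"pics/t2.png",proj(t,W(pk,[[-28,-14,40],[28,-14,40],[28,14,40],[-28,14,40],[-28,-14,0]])))
E
```

```text
ch [577.8  25.9] yaw -12.6 res mm [[-0.8, 1.2], [-1.0, 0.1], [0.3, 0.6], [0.5, -0.5], [-0.3, -0.3], [1.4, -1.1]]
ch [573.4  23.5] yaw -13.08 res mm [[0.5, 1.4], [-2.5, 1.0], [2.2, -1.0], [-0.4, -1.9]]
ch [576.5  24.5] yaw -12.59 res mm [[-1.9, 2.1], [-2.1, 1.0], [-0.7, 1.5], [-0.6, 0.6], [-1.3, 0.7], [0.4, -0.1], [0.5, -1.8], [-2.7, -1.4], [1.1, -4.4], [-1.7, -4.6]]
cov [469.4 263.7] yaw -51.8 res mm [[-0.3, -1.2], [0.1, -0.2], [1.0, -0.3], [-0.2, -0.2], [0.0, -1.1], [0.0, 2.4], [-0.6, 1.1]]
cov [464.4 263.7] yaw -51.87 res mm [[-0.6, 0.9], [0.4, 2.0], [0.1, -0.7], [-0.7, -2.9], [0.6, 0.7], [0.4, -0.7], [-0.2, -0.0]]
cov [467.2 263.9] yaw -51.09 res mm [[-2.7, -0.7], [-1.4, -0.1], [-1.2, -0.7], [-1.6, -0.5], [-1.7, -1.5], [-1.7, 2.1], [-2.9, 1.5], [-0.6, -2.2], [1.5, -0.4], [0.4, -2.5], [-0.4, -4.6], [1.9, -1.6], [1.1, -3.9], [-0.6, -2.6]]
car [ 440.6 -255.2] yaw -13.49 res mm [[-1.1, -1.7], [0.9, 0.1], [-0.2, 1.1], [-0.1, 0.7], [0.5, -0.5]]
```

```bash
cd pics; python3 -c "
import cv2,numpy as np
a=cv2.imread('t1.png');b=cv2.imread('t2.png');c=np.zeros((480,640+480,3),np.uint8);c[:480,:640]=a;c[:400,640:]=b;cv2.imwrite('t12.png',cv2.resize(c,None,fx=.7,fy=.7))"
```

```text
(no output)
```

View pics/t12.png

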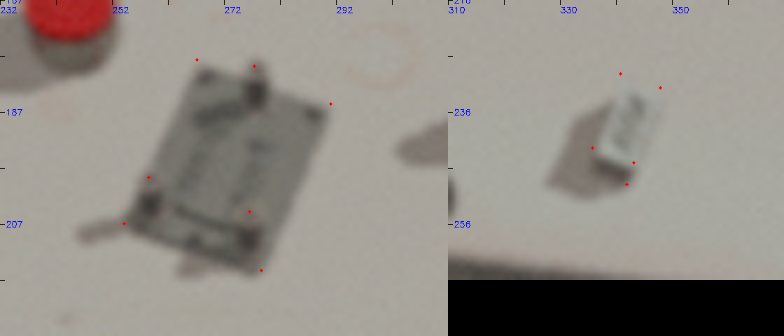

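```bash
cat >> h.py <<'E'
def go(x,y,z,th,obs=None):
    """row (tool-frame shift, rotvec deg) from present pose to x,y,z (m), tool down, tool x at angle th deg"""
    from rig import sensors
    o=obs or sensors.get_obs(); Rt=np.array(o["ee_rot"]); p=np.array(o["position"])
    a=np.radians(th); X=np.array([np.cos(a),np.sin(a),0]); Z=np.array([0,0,-1.]); T=np.c_[X,np.cross(Z,X),Z]
    d=Rt.T@(np.array([x,y,z])-p); rv=np.degrees(R.from_matrix(Rt.T@T).as_rotvec())
    print("row",d.round(4).tolist(),rv.round(2).tolist(),"t",round(o["time"],2),"th now",np.degrees(np.arctan2(Rt[1,0],Rt[0,0])).round(2),"pos",p.round(4),"gap",round(o["finger_gap"],4),"F",np.round(o["contact_force"],1))
E
python3 -c "
from h import *
go(.55,.03,.26,167.4)"
```

```text
row [-0.4793, -0.2536, -0.0287] [0.0, 0.0, -13.8] t 1.6 th now 153.6 pos [0.2334 0.4702 0.2313] gap 0.0852 F [-0.4  0.1 -0.3]
```

Request:
arm_command:
  steps:
    - [[-0.479,-0.254,-0.029,0,0,-13.8],[-0.479,-0.254,-0.029,0,0,-13.8],[-0.479,-0.254,-0.029,0,0,-13.8],[-0.479,-0.254,-0.029,0,0,-13.8],[-0.479,-0.254,-0.029,0,0,-13.8],[-0.479,-0.254,-0.029,0,0,-13.8],[-0.479,-0.254,-0.029,0,0,-13.8],[-0.479,-0.254,-0.029,0,0,-13.8],[-0.479,-0.254,-0.029,0,0,-13.8],[-0.479,-0.254,-0.029,0,0,-13.8],[-0.479,-0.254,-0.029,0,0,-13.8],[-0.479,-0.254,-0.029,0,0,-13.8],[-0.479,-0.254,-0.029,0,0,-13.8],[-0.479,-0.254,-0.029,0,0,-13.8],[-0.479,-0.254,-0.029,0,0,-13.8]]

```text
time: 3.1
position: [0.5489, 0.0308, 0.2605]
ee_rot: [[-0.976, 0.217, 0.0], [0.217, 0.976, 0.0], [-0.0, 0.0, -1.0]]
contact_force: [0.0, -0.3, -0.3]
finger_gap: 0.0855
```

```bash
python3 - <<'E'
from rig import sensors,optics
from h import *
s=optics.snapshot("wrist"); cv2.imwrite("pics/w1.png",s["image"][:,:,::-1]); np.save("w1.npy",s,allow_pickle=True)
go(.43,-.25,.24,166.5)
print(sensors.get_obs()["q"].round(1))
print(proj(s,W([.5765,.0245,-.22],POSTS+CHB)).round(0).tolist())
E
```

```text
row [0.0554, -0.3, 0.0205] [0.01, 0.02, 1.01] t 3.15 th now 167.51 pos [0.549  0.0309 0.2606] gap 0.0856 F [ 0.3 -0.3 -0.7]
[ 3.2 10.1  4.8 84.7  0.  15.7]
[[319.0, 157.0], [242.0, 157.0], [280.0, 258.0], [233.0, 133.0], [328.0, 134.0], [237.0, 252.0], [323.0, 252.0]]
```

View pics/w1.png

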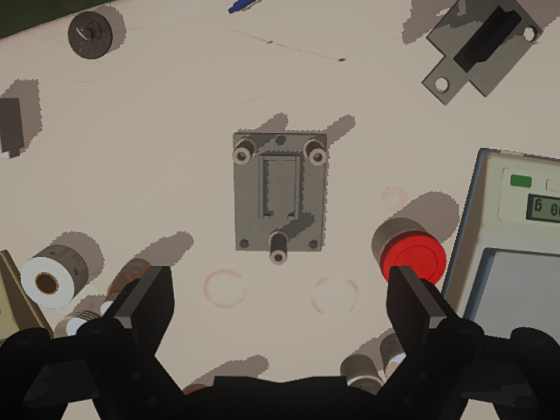

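The wrist view shows the chassis (posts at ~(242,154), (318,153), (278,256)) and the cover top right, agreeing with the estimates to 1–2 px. Zooming for precise fits.

```bash
python3 - <<'E'
from h import *
s=np.load("w1.npy",allow_pickle=True).item()
crop(s,(280,195),(120,150),5,"pics/w1c.png"); crop(s,(485,50),(150,110),5,"pics/w1v.png")
E
```

```text
(no output)
```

View pics/w1c.png

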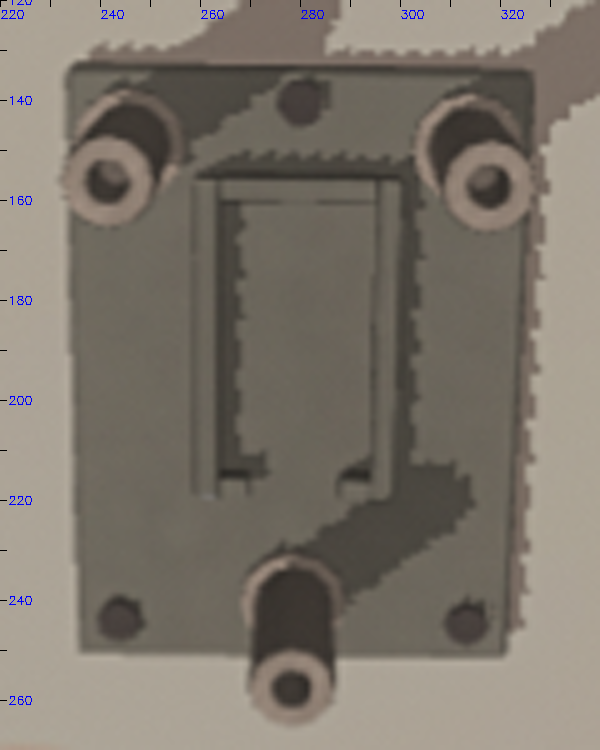

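View pics/w1v.png

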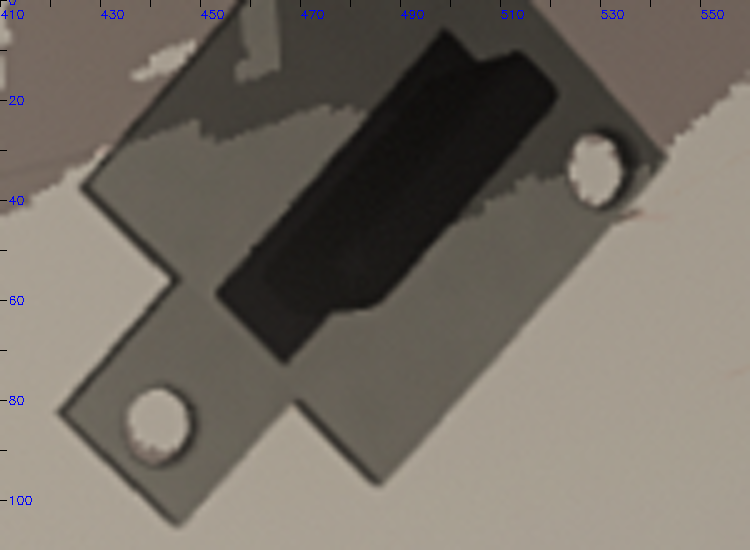

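```bash
python3 - <<'E'
from h import *
s=np.load("w1.npy",allow_pickle=True).item()
pc,e=fit([(s,[POSTS[0],POSTS[1],POSTS[2]]+[CHB[0],CHB[1],CHB[2],CHB[3]],cp(220,120,5,[(490,186),(108,181),(291,687),(67,65),(531,70),(80,653),(506,656)]))],[.5765,.0245,-.22]); pr("ch",pc,e)
pc3,e=fit([(s,POSTS,cp(220,120,5,[(490,186),(108,181),(291,687)]))],[.5765,.0245,-.22]); pr("ch posts",pc3,e)
pv,e=fit([(s,[[38,46,6],[-54,46,6],[38,-46,6],[74,-18,6],[74,18,6],[38,-18,6],[38,18,6],[62,0,6]],cp(410,0,5,[(380,485),(665,158),(85,187),(60,410),(178,525),(178,280),(295,400),(161,425)]))],[.467,.264,-.9]); pr("cov",pv,e)
E
```

```text
ch [575.3  22.9] yaw -13.14 res mm [[0.0, -0.4], [-0.4, -0.3], [0.3, 0.3], [-0.9, -0.3], [1.1, -0.1], [-0.5, 0.5], [0.4, 0.9]]
ch posts [575.4  22.8] yaw -13.33 res mm [[0.2, -0.1], [-0.2, -0.3], [0.1, 0.4]]
cov [466.8 261.7] yaw -51.8 res mm [[0.1, 0.1], [0.4, 0.2], [-0.3, -0.6], [0.2, 0.7], [0.1, 0.6], [0.1, -0.4], [-0.1, -0.9], [-0.4, 0.4]]
```

Request:
arm_command:
  steps:
    - [[0.055,-0.3,0.02,0,0,1],[0.055,-0.3,0.02,0,0,1],[0.055,-0.3,0.02,0,0,1],[0.055,-0.3,0.02,0,0,1],[0.055,-0.3,0.02,0,0,1],[0.055,-0.3,0.02,0,0,1],[0.055,-0.3,0.02,0,0,1],[0.055,-0.3,0.02,0,0,1],[0.055,-0.3,0.02,0,0,1]]

```text
time: 4.05
position: [0.4308, -0.25, 0.2406]
ee_rot: [[-0.972, 0.234, 0.001], [0.234, 0.972, 0.0], [-0.0, 0.0, -1.0]]
contact_force: [-0.1, -0.6, -0.9]
finger_gap: 0.0851
```

```bash
python3 - <<'E'
from rig import sensors,optics
from h import *
s=optics.snapshot("wrist"); cv2.imwrite("pics/w2.png",s["image"][:,:,::-1]); np.save("w2.npy",s,allow_pickle=True)
p=proj(s,W([.44,-.255,np.radians(-13.5)],[0,0,20]))[0]; print(p)
go(.4406,-.2552,.15,166.5)
crop(s,p,(110,110),5,"pics/w2k.png")
E
```

```text
[277.97689252 177.05864129]
row [-0.0106, -0.0031, 0.0906] [0.01, 0.03, 0.02] t 4.1 th now 166.52 pos [ 0.431  -0.2497  0.2406] gap 0.0856 F [-0.5  0.7  0.1]
```

View pics/w2.png

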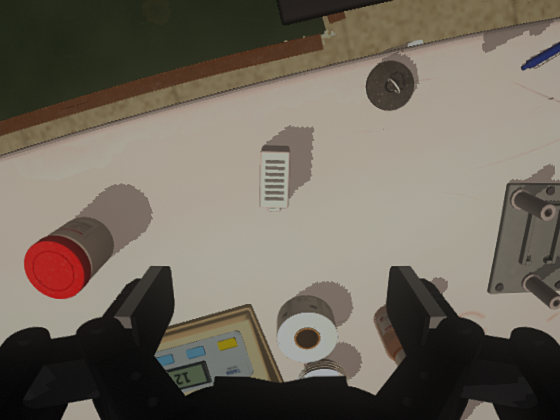

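View pics/w2k.png

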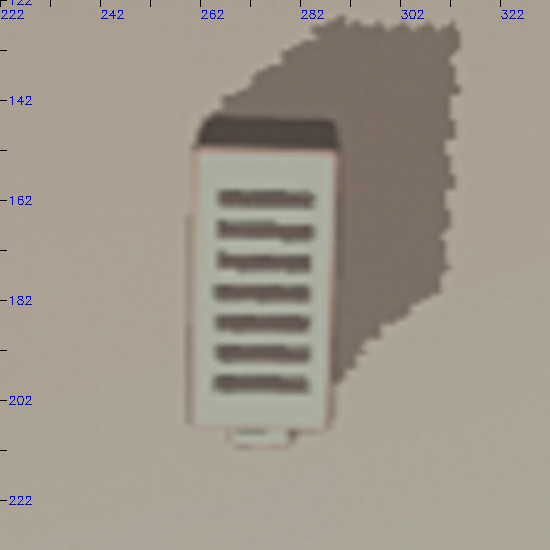

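```bash
python3 - <<'E'
from h import *
s=np.load("w2.npy",allow_pickle=True).item()
p=np.array([277.98,177.06]); x0,y0=int(p[0]-55),int(p[1]-55)
pk,e=fit([(s,[[-28,-14,40],[-28,14,40],[28,-14,40],[28,14,40]],cp(x0,y0,5,[(195,150),(338,150),(188,427),(330,430)]))],[.44,-.255,-.22]); pr("car",pk,e)
go(pk[0],pk[1],.012,180+np.degrees(pk[2]))
go(pk[0],pk[1],.09,180+np.degrees(pk[2]))
E
```

```text
car [ 437.4 -258.1] yaw -15.04 res mm [[-0.9, -1.3], [0.7, -0.4], [-0.2, 0.8], [0.3, 1.0]]
row [-0.0081, -0.0068, 0.2286] [0.02, 0.03, 1.56] t 4.1 th now 166.52 pos [ 0.431  -0.2497  0.2406] gap 0.0856 F [-0.5  0.7  0.1]
row [-0.0081, -0.0067, 0.1506] [0.02, 0.03, 1.56] t 4.1 th now 166.52 pos [ 0.431  -0.2497  0.2406] gap 0.0856 F [-0.5  0.7  0.1]
```

Request:
arm_command:
  steps:
    - [[-0.008,-0.0068,0.05,0,0,1.56],[-0.008,-0.0068,0.1,0,0,1.56],[-0.008,-0.0068,0.15,0,0,1.56],[-0.008,-0.0068,0.19,0,0,1.56],[-0.008,-0.0068,0.215,0,0,1.56],[-0.008,-0.0068,0.2275,0,0,1.56],[-0.008,-0.0068,0.2275,0,0,1.56],[-0.008,-0.0068,0.2275,0,0,1.56]]
  claw: 0.06

```text
time: 4.9
position: [0.4378, -0.2594, 0.0141]
ee_rot: [[-0.966, 0.26, 0.001], [0.26, 0.966, -0.001], [-0.002, -0.0, -1.0]]
contact_force: [-0.5, 0.2, 0.0]
finger_gap: 0.06
```

```bash
python3 - <<'E'
from rig import optics
from h import *
s=optics.snapshot("wrist"); cv2.imwrite("pics/w3.png",s["image"][:,:,::-1])
go(.4374,-.2581,.012,164.96)
E
```

```text
row [0.0011, 0.0014, 0.0025] [-0.04, 0.15, -0.06] t 4.95 th now 164.9 pos [ 0.4381 -0.2598  0.0146] gap 0.0603 F [0.6 0.3 0.7]
```

View pics/w3.png

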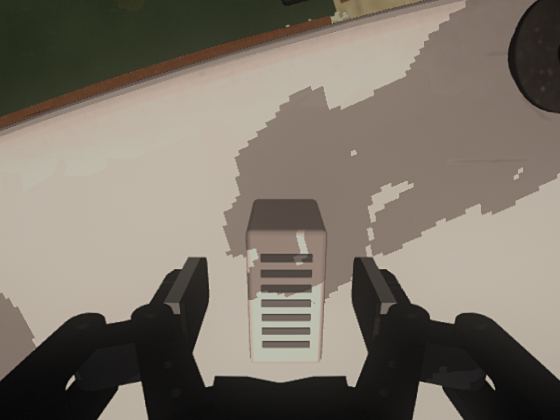

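Request:
arm_command:
  steps:
    - [[0.001,0.0014,0.002,0,0,0],[0.001,0.0014,0.002,0,0,0],[0.001,0.0014,0.002,0,0,0],[0.001,0.0014,0.002,0,0,0],[0.001,0.0014,0.002,0,0,0],[0.001,0.0014,0.002,0,0,0],[0.001,0.0014,0.002,0,0,0],[0.001,0.0014,0.002,0,0,0]]
  claw: 0.02
  squeeze: 30

```text
time: 5.75
position: [0.4366, -0.2582, 0.0118]
ee_rot: [[-0.965, 0.262, 0.002], [0.262, 0.965, -0.0], [-0.002, -0.0, -1.0]]
contact_force: [0.3, 0.6, 6.2]
finger_gap: 0.0276
```

```bash
python3 - <<'E'
from rig import optics
from h import *
s=optics.snapshot("wrist"); cv2.imwrite("pics/w4.png",s["image"][:,:,::-1]); np.save("w4.npy",s,allow_pickle=True)
go(.4374,-.2581,.012,164.96)
E
```

```text
row [-0.0008, 0.0003, -0.0002] [-0.01, 0.09, -0.13] t 5.8 th now 164.83 pos [ 0.4366 -0.2582  0.0118] gap 0.0271 F [-1.4  0.6  6.4]
```

View pics/w4.png

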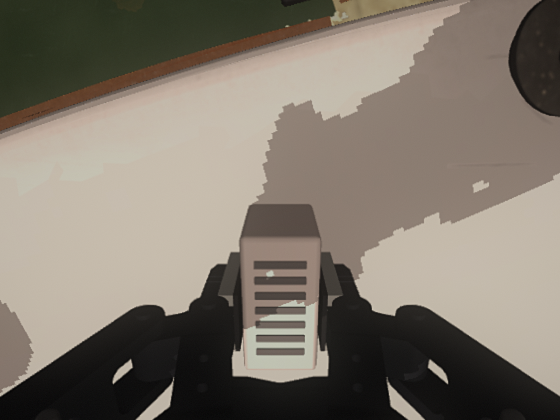

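```bash
python3 - <<'E'
from rig import sensors
from h import *
s=np.load("w4.npy",allow_pickle=True).item()
pk,e=fit([(s,[[-28,-14,40],[-28,14,40],[28,-14,40],[28,14,40]],np.array([(242,238),(321,238),(244,369),(317,369)]))],[.437,-.258,-.26]); pr("car",pk,e)
o=sensors.get_obs(); d=np.array(o["ee_rot"]).T@(np.r_[pk[:2],.012]-o["position"]); print("cart in tool",d)
go(.4366,-.2582,.16,164.9)
E
```

```text
car [ 436.8 -258.7] yaw -15.38 res mm [[-1.3, -0.8], [1.3, -0.6], [-0.0, 1.1], [0.0, 1.2]]
cart in tool [-0.00038117 -0.00034631 -0.00022036]
row [-0.0003, 0.0, -0.1482] [-0.01, 0.09, -0.07] t 5.8 th now 164.83 pos [ 0.4366 -0.2582  0.0118] gap 0.0271 F [-1.4  0.6  6.4]
```

Request:
arm_command:
  steps:
    - [[0,0,-0.03,0,0,0],[0,0,-0.08,0,0,0],[0,0,-0.13,0,0,0],[0,0,-0.15,0,0,0],[0,0,-0.15,0,0,0],[0,0,-0.15,0,0,0]]

```text
time: 6.4
position: [0.4359, -0.258, 0.1604]
ee_rot: [[-0.965, 0.262, 0.0], [0.262, 0.965, -0.0], [-0.0, -0.0, -1.0]]
contact_force: [-0.1, 0.0, -1.8]
finger_gap: 0.0274
```

```bash
python3 - <<'E'
from rig import optics
from h import *
s=optics.snapshot("wrist"); cv2.imwrite("pics/w5.png",s["image"][:,:,::-1]); np.save("w5.npy",s,allow_pickle=True)
go(.5754,.0228,.12,166.8)
crop(s,(280,300),(140,150),5,"pics/w5k.png")
E
```

```text
row [-0.0619, 0.3073, 0.0395] [0.03, -0.11, -1.97] t 6.45 th now 164.83 pos [ 0.4353 -0.2576  0.1594] gap 0.0274 F [-0.9  0.4 -0.8]
```

View pics/w5k.png

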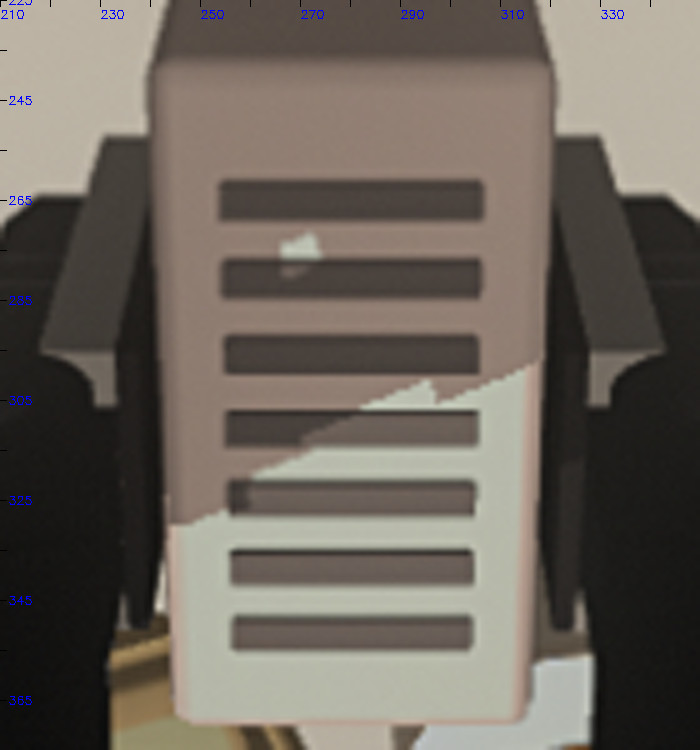

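Request:
arm_command:
  steps:
    - [[-0.01,0.049,0.0,0,0,-2],[-0.02,0.098,0.0,0,0,-2],[-0.03,0.147,0.0,0,0,-2],[-0.04,0.196,0.01,0,0,-2],[-0.05,0.245,0.02,0,0,-2],[-0.057,0.285,0.03,0,0,-2],[-0.062,0.307,0.039,0,0,-2],[-0.062,0.307,0.039,0,0,-2],[-0.062,0.307,0.039,0,0,-2],[-0.062,0.307,0.039,0,0,-2]]

```text
time: 7.45
position: [0.5753, 0.0213, 0.1211]
ee_rot: [[-0.974, 0.229, -0.002], [0.229, 0.974, -0.0], [0.002, -0.001, -1.0]]
contact_force: [-0.3, 0.2, -1.5]
finger_gap: 0.0275
```

```bash
python3 - <<'E'
from rig import optics
from h import *
s=optics.snapshot("wrist"); cv2.imwrite("pics/w6.png",s["image"][:,:,::-1]); np.save("w6.npy",s,allow_pickle=True)
go(.5754,.0228,.042,166.8)
print(proj(s,W([.5754,.0228,np.radians(-13.2)],POSTS)))
E
```

```text
row [0.0005, 0.0016, 0.0796] [-0.02, -0.03, -0.04] t 7.5 th now 166.76 pos [0.5756 0.0211 0.1216] gap 0.0276 F [ 0.   0.6 -0.9]
[[348.65710007 149.78323228]
 [219.44956512 149.62593665]
 [283.40419545 311.7561748 ]]
```

View pics/w6.png

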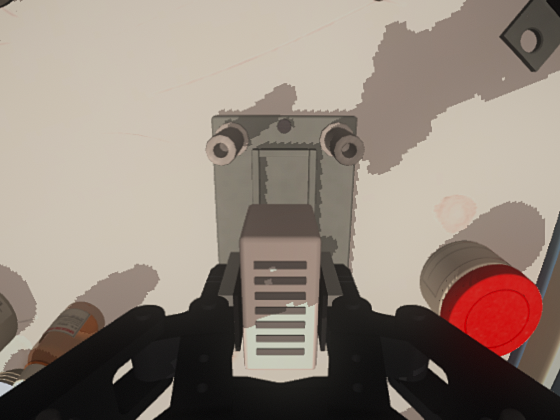

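Request:
arm_command:
  steps:
    - [[0.0005,0.0016,0.03,0,0,0],[0.0005,0.0016,0.06,0,0,0],[0.0005,0.0016,0.08,0,0,0],[0.0005,0.0016,0.08,0,0,0],[0.0005,0.0016,0.08,0,0,0]]

```text
time: 8.0
position: [0.5759, 0.023, 0.0425]
ee_rot: [[-0.973, 0.229, 0.0], [0.229, 0.973, -0.0], [-0.0, 0.0, -1.0]]
contact_force: [-0.2, -0.7, -0.4]
finger_gap: 0.0277
```

```bash
python3 - <<'E'
from rig import optics
from h import *
s=optics.snapshot("wrist"); cv2.imwrite("pics/w7.png",s["image"][:,:,::-1]); np.save("w7.npy",s,allow_pickle=True)
go(.5754,.0228,.02,166.8)
print(proj(s,W([.5754,.0228,np.radians(-13.2)],POSTS+[[-31,-17,16],[-31,17,16]])))
a=optics.snapshot("side"); crop(a,(305,200),(90,70),8,"pics/s7.png")
crop(s,(280,200),(160,140),5,"pics/w7c.png")
E
```

```text
row [0.0012, -0.0007, 0.0233] [0.03, 0.1, -0.02] t 8.05 th now 166.78 pos [0.5767 0.0232 0.0433] gap 0.0277 F [-0.3  0.3 -0.8]
[[382.87061517 183.61403059]
 [179.48397451 183.52443149]
 [280.84984245 409.53743713]
 [244.65360576 184.43327285]
 [317.18626307 184.46466463]]
```

View pics/w7c.png

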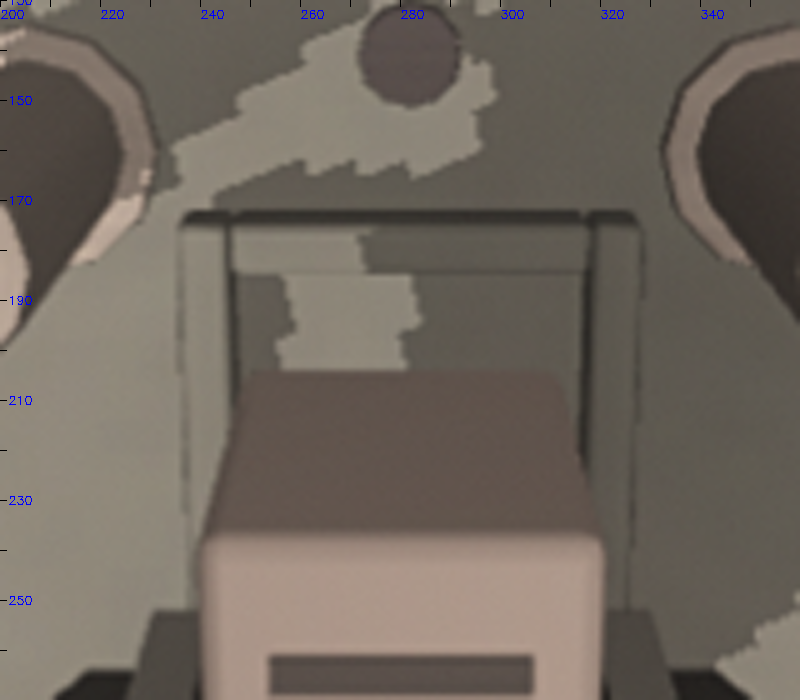

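View pics/s7.png

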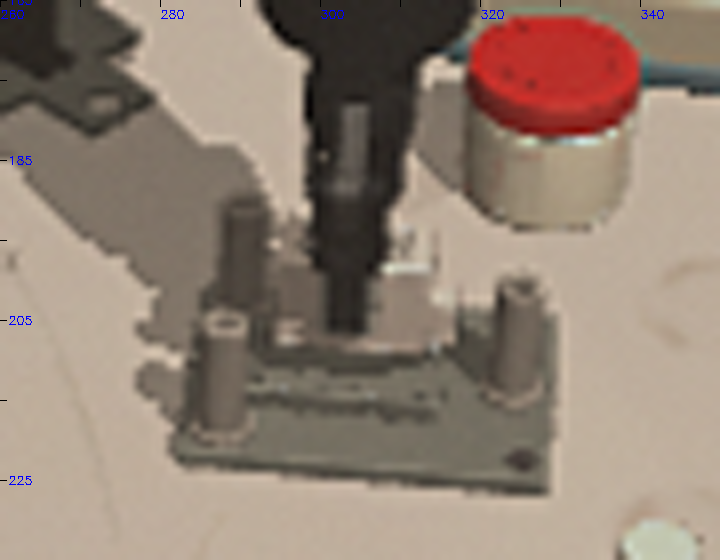

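Request:
arm_command:
  steps:
    - [[0.001,-0.0006,0.004,0,0,0],[0.001,-0.0006,0.01,0,0,0],[0.001,-0.0006,0.016,0,0,0],[0.001,-0.0006,0.02,0,0,0],[0.001,-0.0006,0.0225,0,0,0],[0.001,-0.0006,0.0225,0,0,0],[0.001,-0.0006,0.0225,0,0,0]]

```text
time: 8.8
position: [0.5746, 0.0236, 0.0198]
ee_rot: [[-0.974, 0.228, -0.0], [0.228, 0.974, -0.0], [0.0, -0.0, -1.0]]
contact_force: [-2.6, 0.2, 5.3]
finger_gap: 0.0275
```

```bash
python3 - <<'E'
from rig import optics
from h import *
go(.5754,.0228,.02,166.8)
a=optics.snapshot("side"); crop(a,(305,200),(90,70),8,"pics/s8.png")
E
```

```text
row [-0.001, -0.0006, -0.0002] [-0.0, -0.01, 0.05] t 8.8 th now 166.85 pos [0.5746 0.0236 0.0198] gap 0.0275 F [-2.6  0.2  5.3]
```

View pics/s8.png

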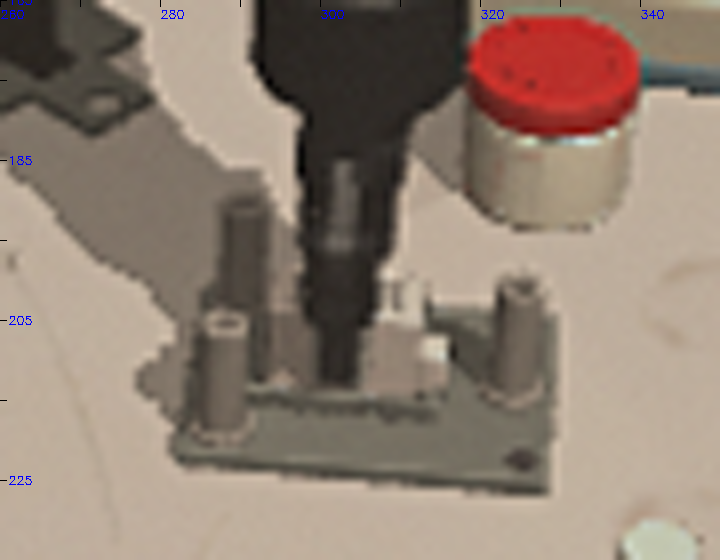

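Request:
arm_command:
  steps:
    - [[0,0,0,0,0,0],[0,0,0,0,0,0],[0,0,0,0,0,0],[0,0,0,0,0,0],[0,0,-0.02,0,0,0],[0,0,-0.06,0,0,0],[0,0,-0.11,0,0,0],[0,0,-0.16,0,0,0],[0,0,-0.19,0,0,0],[0,0,-0.2,0,0,0],[0,0,-0.2,0,0,0]]
  claw: 0.05

```text
time: 9.95
position: [0.5757, 0.0235, 0.2205]
ee_rot: [[-0.974, 0.228, 0.003], [0.228, 0.974, 0.0], [-0.003, 0.001, -1.0]]
contact_force: [0.2, 0.2, -0.4]
finger_gap: 0.0501
```

```bash
python3 - <<'E'
from rig import optics
from h import *
s=optics.snapshot("wrist"); cv2.imwrite("pics/w9.png",s["image"][:,:,::-1]); np.save("w9.npy",s,allow_pickle=True)
go(.4668,.2617,.15,128.2)
crop(s,(280,170),(120,140),5,"pics/w9c.png")
E
```

```text
row [0.1595, 0.2073, 0.0687] [-0.0, -0.01, 38.64] t 10.0 th now 166.84 pos [0.575  0.0235 0.2187] gap 0.0499 F [ 0.2  0.9 -0.7]
```

View pics/w9c.png

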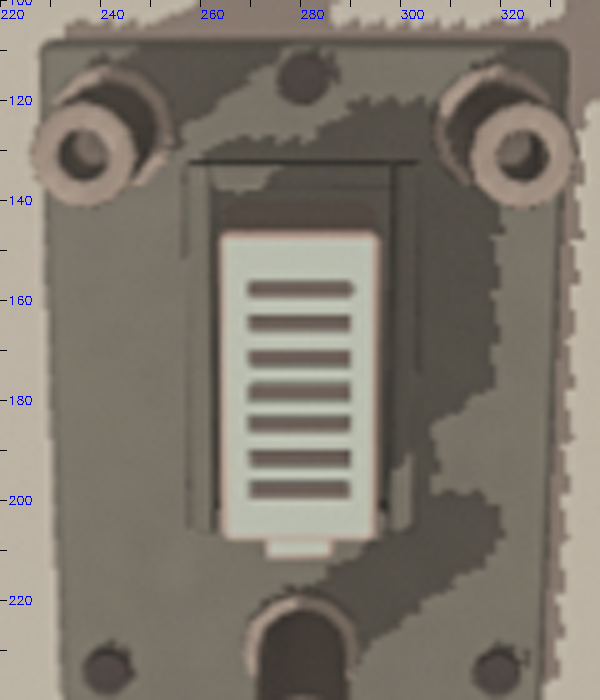

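```bash
python3 - <<'E'
from h import *
s=np.load("w9.npy",allow_pickle=True).item()
pk,e=fit([(s,[[-28,-14,48],[-28,14,48],[28,-14,48],[28,14,48]],cp(220,100,5,[(221,234),(379,234),(223,539),(378,539)]))],[.5754,.0228,-.23,0.]); pr("car",pk,e);print(pk[3])
pc,e=fit([(s,POSTS[:2]+CHB[:2],cp(220,100,5,[(522,154),(84,155),(40,42),(568,46)]))],[.5754,.0228,-.23]); pr("ch",pc,e)
crop(s,(280,240),(120,140),5,"pics/w9d.png",proj(s,W(pc,POSTS)))
E
```

```text
car [577.3  22.1] yaw -13.05 res mm [[-0.2, 0.0], [0.2, -0.0], [0.2, 0.0], [-0.2, -0.0]]
-0.009033703621695177
ch [575.8  22.8] yaw -13.33 res mm [[0.5, 0.7], [-0.3, 0.1], [-0.8, -0.2], [0.6, -0.6]]
```

View pics/w9d.png

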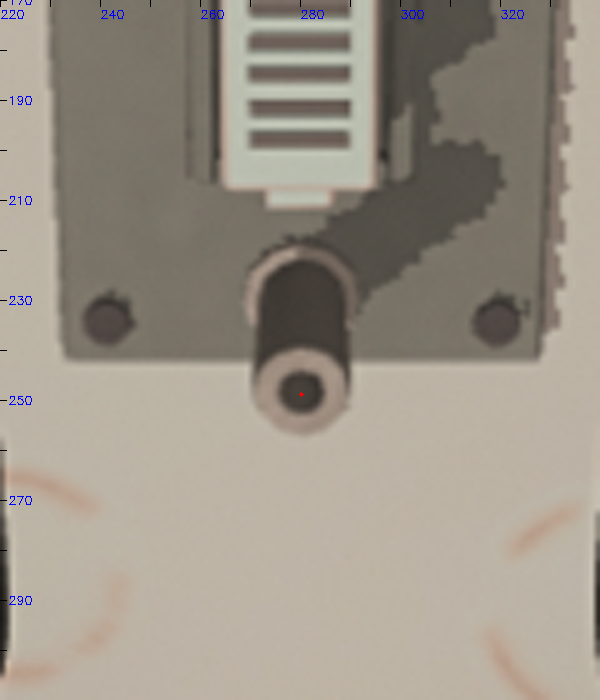

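Request:
arm_command:
  steps:
    - [[0.02,0.026,0,0,0,8],[0.04,0.052,0,0,0,16],[0.07,0.09,0.0,0,0,24],[0.1,0.13,0.0,0,0,32],[0.12,0.16,0.0,0,0,38.6],[0.14,0.185,0.0,0,0,38.6],[0.15,0.2,0.0,0,0,38.6],[0.1595,0.207,0.0,0,0,38.6],[0.1595,0.207,0.0,0,0,38.6],[0.1595,0.207,0.0,0,0,38.6]]

```text
time: 11.0
position: [0.4665, 0.2607, 0.2183]
ee_rot: [[-0.619, 0.786, -0.001], [0.786, 0.619, -0.001], [-0.0, -0.002, -1.0]]
contact_force: [0.0, 0.2, -0.3]
finger_gap: 0.0501
```

```bash
python3 - <<'E'
from rig import optics
from h import *
s=optics.snapshot("wrist"); cv2.imwrite("pics/w10.png",s["image"][:,:,::-1]); np.save("w10.npy",s,allow_pickle=True)
go(.4668,.2617,.1,128.2)
crop(s,(280,170),(150,120),5,"pics/w10c.png")
E
```

```text
row [0.001, 0.0008, 0.1186] [-0.06, 0.01, -0.01] t 11.05 th now 128.19 pos [0.4668 0.2605 0.2186] gap 0.0499 F [-0.  -0.4  1.2]
```

View pics/w10.png

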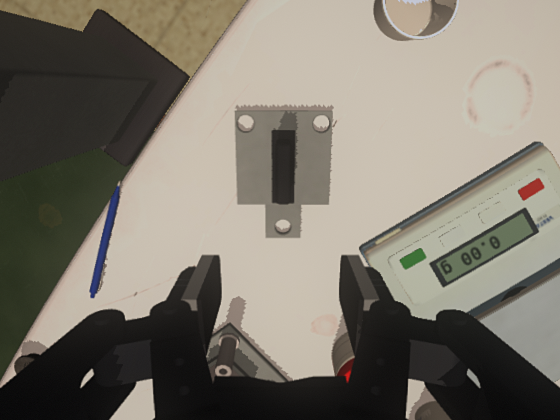

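View pics/w10c.png

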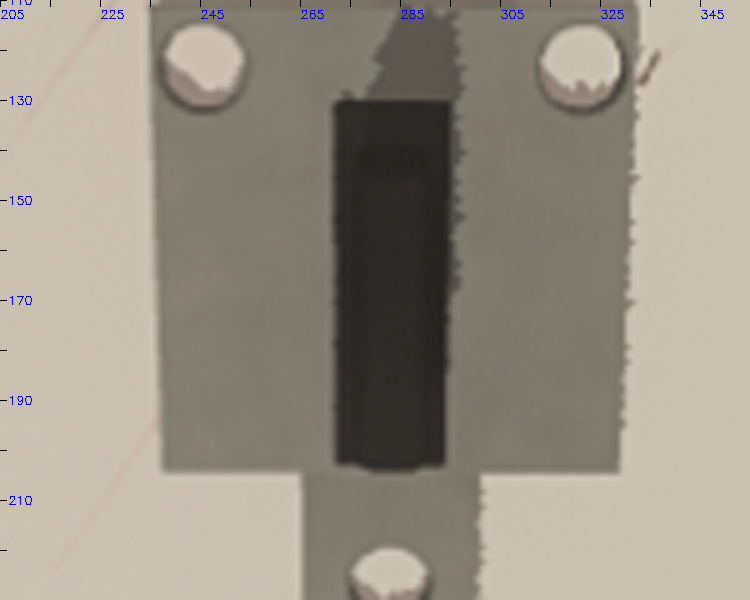

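```bash
python3 - <<'E'
from h import *
s=np.load("w10.npy",allow_pickle=True).item()
pv,e=fit([(s,[[38,46,6],[38,-46,6],[38,-18,6],[38,18,6],[-42,-36,6],[-42,36,6]],cp(205,110,5,[(621,472),(162,472),(302,472),(478,472),(204,67),(582,68)]))],[.4668,.2617,-.9]); pr("cov",pv,e)
go(pv[0],pv[1],.09,180+np.degrees(pv[2]))
go(pv[0],pv[1],.009,180+np.degrees(pv[2]))
E
```

```text
cov [467.  263.3] yaw -51.83 res mm [[-0.1, 0.2], [-0.1, -0.1], [-0.2, 0.0], [0.6, 0.1], [-0.5, -0.1], [0.3, -0.1]]
row [0.0021, 0.002, 0.1286] [-0.06, 0.01, 0.02] t 11.05 th now 128.19 pos [0.4668 0.2605 0.2186] gap 0.0499 F [-0.  -0.4  1.2]
row [0.0021, 0.0021, 0.2096] [-0.06, 0.01, 0.02] t 11.05 th now 128.19 pos [0.4668 0.2605 0.2186] gap 0.0499 F [-0.  -0.4  1.2]
```

Request:
arm_command:
  steps:
    - [[0.002,0.002,0.05,0,0,0],[0.002,0.002,0.1,0,0,0],[0.002,0.002,0.14,0,0,0],[0.002,0.002,0.17,0,0,0],[0.002,0.002,0.19,0,0,0],[0.002,0.002,0.2,0,0,0],[0.002,0.002,0.206,0,0,0],[0.002,0.002,0.208,0,0,0],[0.002,0.002,0.208,0,0,0],[0.002,0.002,0.208,0,0,0]]

```text
time: 12.05
position: [0.4678, 0.2645, 0.0124]
ee_rot: [[-0.619, 0.785, 0.002], [0.785, 0.619, 0.001], [-0.0, 0.002, -1.0]]
contact_force: [0.4, 0.1, 0.0]
finger_gap: 0.0499
```

```bash
python3 - <<'E'
from rig import optics
from h import *
s=optics.snapshot("wrist"); cv2.imwrite("pics/w11.png",s["image"][:,:,::-1]); np.save("w11.npy",s,allow_pickle=True)
go(.467,.2633,.0095,128.17)
E
```

```text
row [-0.0005, -0.0013, 0.0028] [0.1, 0.02, 0.07] t 12.1 th now 128.24 pos [0.4677 0.2645 0.0123] gap 0.0496 F [ 0.2 -0.3  0.9]
```

View pics/w11.png

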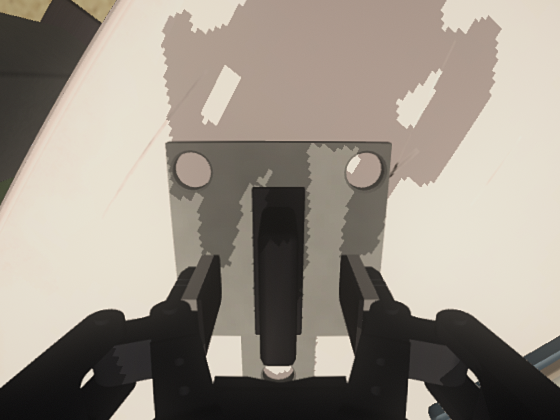

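Request:
arm_command:
  steps:
    - [[-0.0005,-0.001,0.0028,0,0,0],[-0.0005,-0.001,0.0028,0,0,0],[-0.0005,-0.001,0.0028,0,0,0],[-0.0005,-0.001,0.0028,0,0,0],[-0.0005,-0.001,0.0028,0,0,0],[-0.0005,-0.001,0.0028,0,0,0],[-0.0005,-0.001,0.0028,0,0,0],[-0.0005,-0.001,0.0028,0,0,0],[-0.0005,-0.001,0.0028,0,0,0]]
  claw: 0.005
  squeeze: 70

```text
time: 13.0
position: [0.4667, 0.2633, 0.0088]
ee_rot: [[-0.619, 0.785, 0.0], [0.785, 0.619, 0.0], [0.0, 0.0, -1.0]]
contact_force: [-1.2, 0.4, 4.6]
finger_gap: 0.013
```

```bash
python3 - <<'E'
from rig import optics
from h import *
s=optics.snapshot("wrist"); cv2.imwrite("pics/w12.png",s["image"][:,:,::-1]); np.save("w12.npy",s,allow_pickle=True)
go(.467,.2633,.18,128.17)
E
```

```text
row [-0.0002, 0.0003, -0.1713] [0.02, -0.0, 0.07] t 13.05 th now 128.24 pos [0.4667 0.2633 0.0087] gap 0.0129 F [-1.5  0.   5.6]
```

View pics/w12.png

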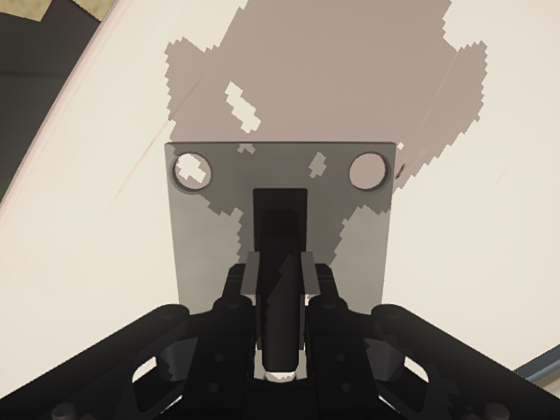

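Request:
arm_command:
  steps:
    - [[0,0,-0.01,0,0,0],[0,0,-0.03,0,0,0],[0,0,-0.06,0,0,0],[0,0,-0.09,0,0,0],[0,0,-0.12,0,0,0],[0,0,-0.145,0,0,0],[0,0,-0.16,0,0,0],[0,0,-0.17,0,0,0],[0,0,-0.17,0,0,0],[0,0,-0.17,0,0,0]]

```text
time: 14.05
position: [0.4662, 0.263, 0.1776]
ee_rot: [[-0.619, 0.785, -0.001], [0.785, 0.619, -0.001], [0.0, -0.001, -1.0]]
contact_force: [-0.8, 0.5, -3.0]
finger_gap: 0.0126
```

```bash
python3 - <<'E'
from rig import optics
from h import *
s=optics.snapshot("wrist"); cv2.imwrite("pics/w13.png",s["image"][:,:,::-1]); np.save("w13.npy",s,allow_pickle=True)
go(.5755,.0228,.18,166.75)
a=optics.snapshot("side"); crop(a,(270,150),(100,80),8,"pics/s13.png")
E
```

```text
row [-0.2563, -0.0626, -0.0027] [-0.11, -0.06, -38.51] t 14.1 th now 128.24 pos [0.466  0.2628 0.1772] gap 0.0129 F [ 0.4  0.2 -3. ]
```

View pics/w13.png

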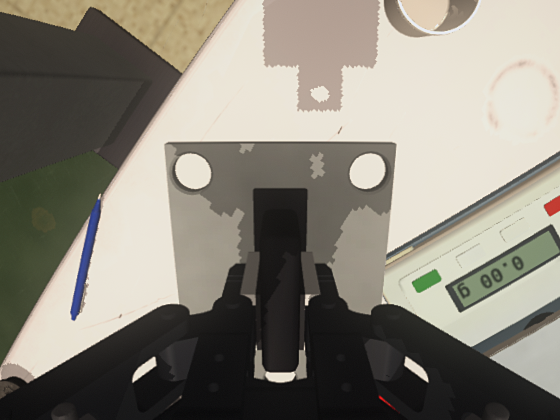

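View pics/s13.png

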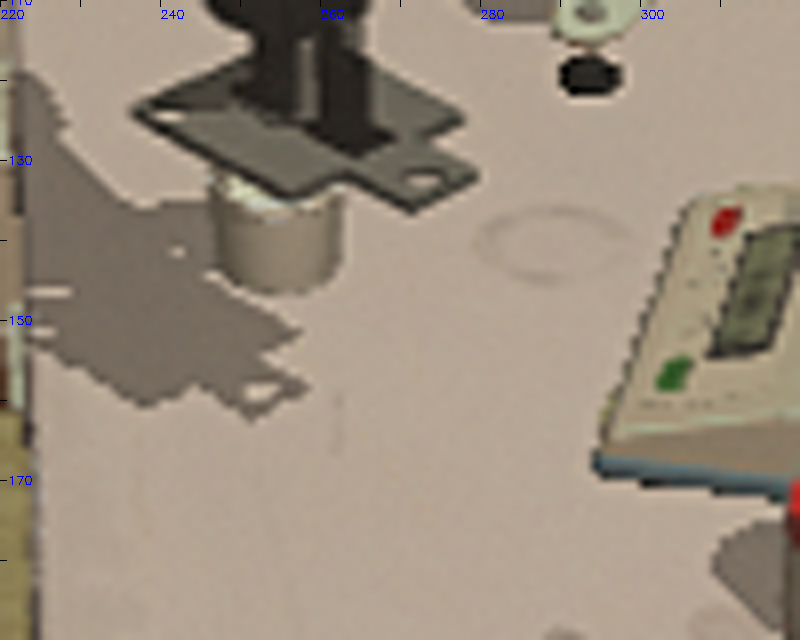

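```bash
python3 - <<'E'
from h import *
s=np.load("w13.npy",allow_pickle=True).item()
crop(s,(280,190),(250,120),3,"pics/w13c.png")
E
```

```text
(no output)
```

View pics/w13c.png

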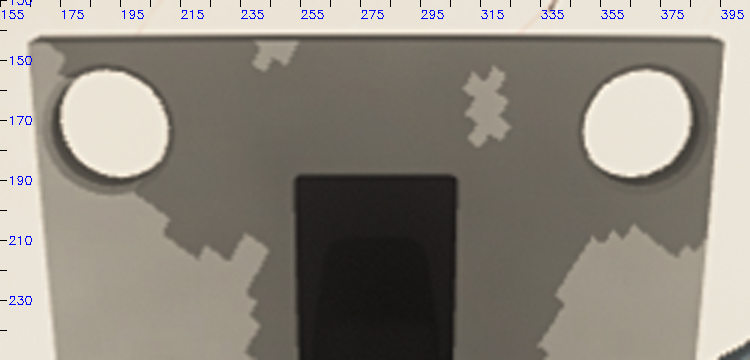

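Request:
arm_command:
  steps:
    - [[-0.04,-0.01,-0.0027,0,0,-6],[-0.08,-0.02,-0.0027,0,0,-12],[-0.12,-0.03,-0.0027,0,0,-18],[-0.16,-0.04,-0.0027,0,0,-24],[-0.2,-0.05,-0.0027,0,0,-30],[-0.23,-0.056,-0.0027,0,0,-35],[-0.248,-0.061,-0.0027,0,0,-38],[-0.256,-0.0626,-0.0027,0,0,-38.5],[-0.256,-0.0626,-0.0027,0,0,-38.5],[-0.256,-0.0626,-0.0027,0,0,-38.5],[-0.256,-0.0626,-0.0027,0,0,-38.5]]

```text
time: 15.25
position: [0.5754, 0.0244, 0.1811]
ee_rot: [[-0.974, 0.229, -0.0], [0.229, 0.974, 0.0], [0.0, 0.0, -1.0]]
contact_force: [0.0, 0.2, -2.4]
finger_gap: 0.0134
```

```bash
python3 - <<'E'
from rig import optics,sensors
from h import *
o=sensors.get_obs(); p=np.array(o["position"]); Rt=np.array(o["ee_rot"])
s=optics.snapshot("wrist"); cv2.imwrite("pics/w14.png",s["image"][:,:,::-1]); np.save("w14.npy",s,allow_pickle=True)
go(.5755,.0228,.1,166.75)
crop(s,(280,190),(250,120),3,"pics/w14c.png")
E
```

```text
row [-0.0004, -0.0016, 0.0812] [0.01, -0.01, 0.05] t 15.3 th now 166.8 pos [0.5755 0.0244 0.1812] gap 0.0129 F [ 0.1 -0.2 -2.9]
```

View pics/w14.png

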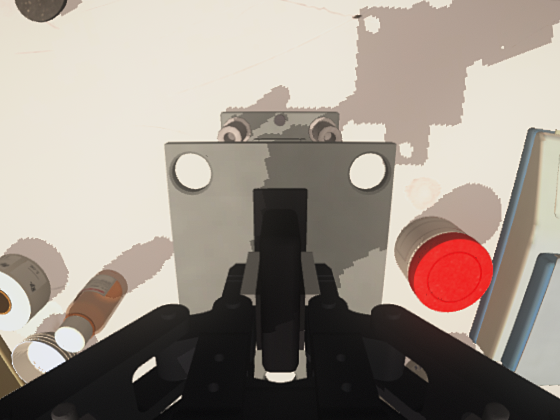

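View pics/w14c.png

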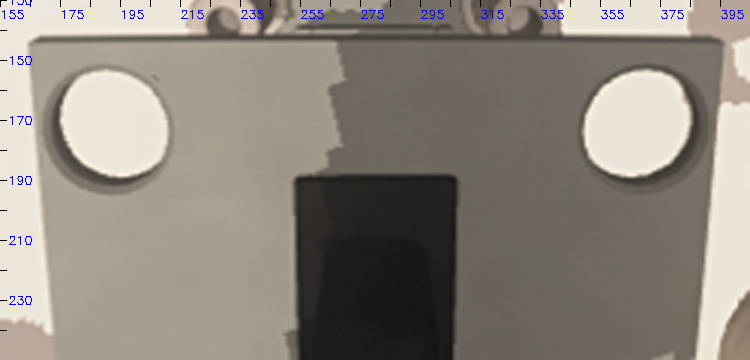

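```bash
python3 - <<'E'
from h import *
s=np.load("w14.npy",allow_pickle=True).item()
z0=.1812-.0087
L=[[-42,-36,6],[-42,36,6],[-54,-46,6],[-54,46,6],[-28,-7,40],[-28,7,40]]; px=cp(155,130,3,[(110,130),(644,130),(31,41),(722,41),(297,176),(456,176)])
f=lambda p:((proj(s,W([p[0],p[1],p[2],z0],L))-px)/1.0).ravel()
r=least_squares(f,[.5755,.0244,-.23]); print((r.x[:2]*1000).round(2),np.degrees(r.x[2]).round(2),r.fun.reshape(-1,2).round(2).tolist())
f=lambda p:((proj(s,W(p,L))-px)/1.0).ravel()
r=least_squares(f,[.5755,.0244,-.23,z0]); print((r.x[:2]*1000).round(2),np.degrees(r.x[2]).round(2),r.x[3],r.fun.reshape(-1,2).round(2).tolist())
# posts visible at (238,128)...
crop(s,(280,130),(140,50),5,"pics/w14p.png",proj(s,W([.5756,.0228,np.radians(-13.25)],POSTS)))
E
```

```text
[568.23  25.37] -13.16 [[-2.09, -16.97], [1.87, -16.96], [-3.02, -17.6], [3.14, -17.61], [4.39, 29.71], [-4.32, 29.71]]
[571.89  24.51] -13.16 0.15471763734086835 [[7.86, -15.44], [-8.08, -15.43], [10.05, -12.73], [-9.92, -12.73], [7.36, 23.3], [-7.28, 23.31]]
```

View pics/w14p.png

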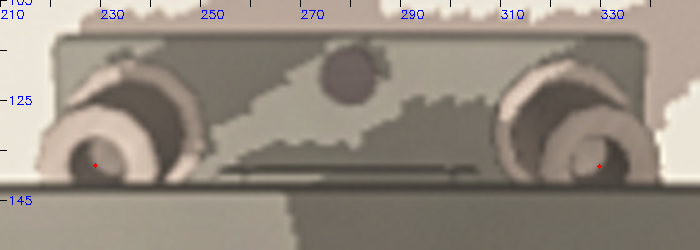

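```bash
python3 - <<'E'
from h import *
s=np.load("w14.npy",allow_pickle=True).item()
z0=.1812-.0087
L=[[-42,-36,6],[-42,36,6],[-54,-46,6],[-54,46,6],[-28,-7,6],[-28,7,6]]; px=cp(155,130,3,[(110,130),(644,130),(31,41),(722,41),(297,176),(456,176)])
for p0 in ([.5755,.0244,-.23],[.5755,.0244,-.23,z0]):
    f=lambda p:((proj(s,W(p if len(p)>3 else np.r_[p,z0],L))-px)/1.0).ravel()
    r=least_squares(f,p0); print((r.x*1000).round(2),np.degrees(r.x[2]).round(2),r.fun.reshape(-1,2).round(2).tolist())
# full pose via solvePnP
u=cv2.undistortPoints(px.reshape(-1,1,2),s["mtx"],np.array([s["k1"],0,0,0.]))
ok,rv,tv=cv2.solvePnP(np.array(L,float)/1000,u,np.eye(3),None)
M=R.from_rotvec(np.ravel(s["rvec"])).as_matrix(); A=M.T@R.from_rotvec(rv.ravel()).as_matrix(); t=M.T@(tv.ravel()-np.ravel(s["tvec"]))
print(t*1000,np.degrees(np.arctan2(A[1,0],A[0,0])),"z axis",A[:,2])
E
```

```text
[ 572.64   24.34 -229.63] -13.16 [[-1.34, -5.71], [1.12, -5.7], [-2.1, -5.94], [2.23, -5.94], [9.36, 12.56], [-9.27, 12.56]]
[ 573.56   24.13 -229.63  167.53] -13.16 [[1.61, -5.88], [-1.83, -5.88], [1.79, -5.13], [-1.66, -5.14], [9.91, 11.31], [-9.82, 11.31]]
[555.68535434  28.30469156 216.88464311] -13.158599793451133 z axis [-0.84502006  0.19750559  0.49692317]
```

```bash
python3 - <<'E'
from h import *
s=np.load("w14.npy",allow_pickle=True).item()
z0=.1812-.0087
L=[[-42,-36,6],[-42,36,6],[-54,-46,6],[-54,46,6]]; px=cp(155,130,3,[(110,130),(644,130),(31,41),(722,41)])
for p0 in ([.5755,.0244,-.23],[.5755,.0244,-.23,z0]):
    f=lambda p:((proj(s,W(p if len(p)>3 else np.r_[p,z0],L))-px)/1.0).ravel()
    r=least_squares(f,p0); print((r.x*1000).round(2),np.degrees(r.x[2]).round(2),r.fun.reshape(-1,2).round(2).tolist())
w=np.load("w13.npy",allow_pickle=True).item()
crop(s,(280,190),(250,120),3,"pics/w14d.png",proj(s,W(np.r_[r.x[:3],z0],L)))
E
```

```text
[ 574.96   23.81 -229.52] -13.15 [[-0.92, 0.11], [0.75, 0.1], [-1.59, 0.1], [1.76, 0.07]]
[ 575.24   23.75 -229.52  170.67] -13.15 [[0.17, -0.17], [-0.34, -0.18], [-0.15, 0.18], [0.32, 0.16]]
```

Request:
arm_command:
  steps:
    - [[-0.0007,-0.0009,0.02,0,0,0.1],[-0.0007,-0.0009,0.045,0,0,0.1],[-0.0007,-0.0009,0.065,0,0,0.1],[-0.0007,-0.0009,0.075,0,0,0.1],[-0.0007,-0.0009,0.08,0,0,0.1],[-0.0007,-0.0009,0.08,0,0,0.1],[-0.0007,-0.0009,0.08,0,0,0.1]]

```text
time: 16.0
position: [0.5769, 0.0225, 0.1022]
ee_rot: [[-0.973, 0.231, 0.002], [0.231, 0.973, 0.0], [-0.001, 0.0, -1.0]]
contact_force: [0.5, -0.4, -2.5]
finger_gap: 0.0129
```

```bash
python3 - <<'E'
from rig import optics
from h import *
s=optics.snapshot("wrist"); np.save("w15.npy",s,allow_pickle=True)
go(.576,.0234,.078,166.8)
crop(s,(280,190),(250,140),3,"pics/w15c.png",proj(s,W([.5756,.0228,np.radians(-13.25)],POSTS)))
a=optics.snapshot("side"); crop(a,(305,195),(100,80),8,"pics/s15.png")
E
```

```text
row [0.0013, 0.0007, 0.0244] [0.03, 0.1, -0.15] t 16.05 th now 166.65 pos [0.577  0.0224 0.1024] gap 0.013 F [ 0.4  0.3 -2.8]
```

View pics/w15c.png

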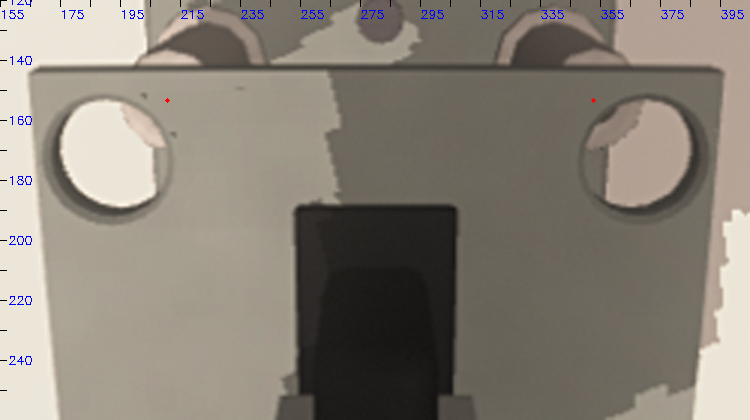

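View pics/s15.png

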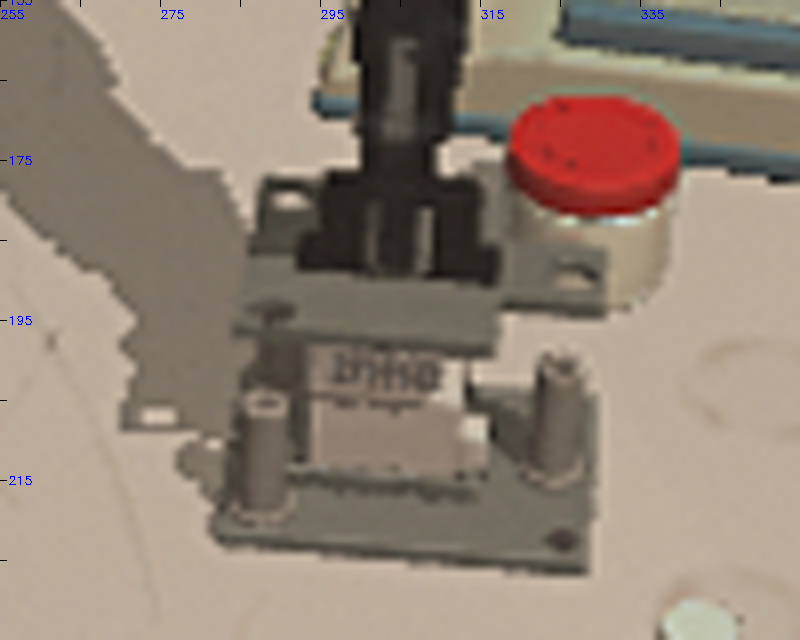

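Request:
arm_command:
  steps:
    - [[0.0007,0.0005,0.005,0,0,-0.15],[0.001,0.0006,0.01,0,0,-0.15],[0.001,0.0006,0.015,0,0,-0.15],[0.001,0.0006,0.02,0,0,-0.15],[0.001,0.0006,0.0235,0,0,-0.15],[0.001,0.0006,0.0235,0,0,-0.15],[0.001,0.0006,0.0235,0,0,-0.15],[0.001,0.0006,0.0235,0,0,-0.15]]

```text
time: 16.9
position: [0.5757, 0.0231, 0.078]
ee_rot: [[-0.974, 0.229, 0.0], [0.229, 0.974, 0.0], [-0.0, 0.0, -1.0]]
contact_force: [-0.0, -0.4, -2.5]
finger_gap: 0.0133
```

```bash
python3 - <<'E'
from rig import optics
from h import *
s=optics.snapshot("wrist"); np.save("w16.npy",s,allow_pickle=True)
go(.576,.0234,.078,166.8)
crop(s,(280,190),(250,140),3,"pics/w16c.png",proj(s,W([.5756,.0228,np.radians(-13.25)],POSTS)))
a=optics.snapshot("side"); crop(a,(305,195),(100,80),8,"pics/s16.png"); np.save("s16.npy",a,allow_pickle=True)
t=optics.snapshot("top"); crop(t,(272,197),(80,60),8,"pics/t16.png"); np.save("t16.npy",t,allow_pickle=True)
for i in range(4):
    optics.snapshot("wrist"); go(.576,.0234,.078,166.8)
E
```

```text
row [-0.0003, 0.0003, -0.0] [0.01, 0.03, -0.01] t 16.95 th now 166.79 pos [0.5757 0.0231 0.078 ] gap 0.0129 F [ 0.4 -1.2 -3.3]
row [-0.0003, 0.0004, -0.0001] [0.01, 0.02, -0.02] t 17.1 th now 166.78 pos [0.5756 0.0231 0.0779] gap 0.0132 F [ 0.1 -1.1 -2.8]
row [-0.0003, 0.0004, -0.0001] [0.01, 0.02, -0.01] t 17.15 th now 166.79 pos [0.5756 0.0231 0.0779] gap 0.0133 F [ 0.6  0.1 -2.2]
row [-0.0003, 0.0003, -0.0002] [0.01, 0.02, -0.01] t 17.2 th now 166.79 pos [0.5756 0.0231 0.0778] gap 0.0128 F [-0.1  0.  -1.9]
row [-0.0004, 0.0004, -0.0002] [0.0, 0.01, -0.01] t 17.25 th now 166.79 pos [0.5755 0.0231 0.0778] gap 0.0131 F [ 0.3  0.7 -3. ]
```

View pics/w16c.png

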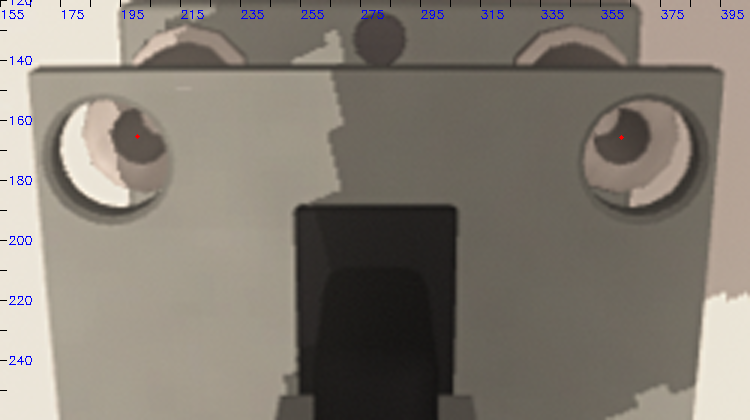

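View pics/s16.png

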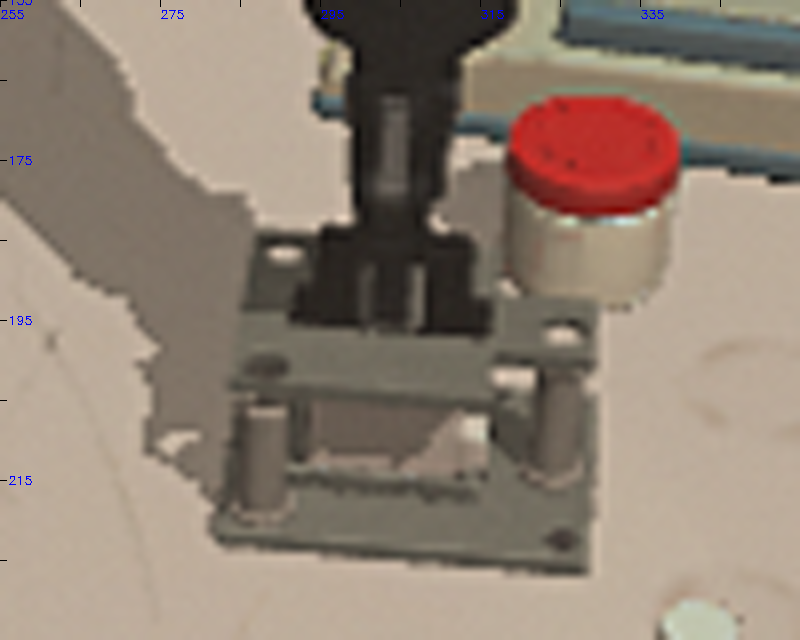

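View pics/t16.png

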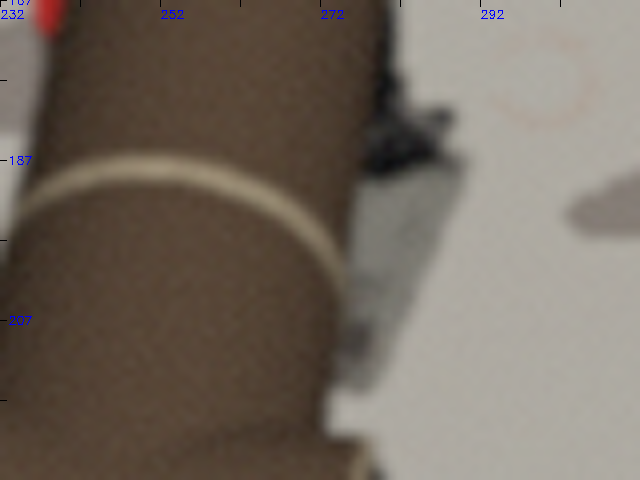

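```bash
python3 - <<'E'
from h import *
s=np.load("w16.npy",allow_pickle=True).item(); a=np.load("s16.npy",allow_pickle=True).item()
po=ray(s,cp(155,120,3,[(138.5,136),(621.5,137)]),.058)[:,:2]*1000
for u in (.0672,.0693):
    L=[[-42,-36,6],[-42,36,6],[-54,-46,6],[-54,46,6]]; px=cp(155,120,3,[(110,160),(644,160),(31,71),(722,71)])
    r=least_squares(lambda p:(proj(s,W(np.r_[p,u],L))-px).ravel(),[.5756,.0228,-.23]); c=r.x
    h=W(np.r_[c,u],[[-42,-36,0],[-42,36,0],[62,0,0]])[:,:2]*1000
    print("cover",(c[:2]*1000).round(1),np.degrees(c[2]).round(2),"b,a hole-post",(h[:2]-po).round(1).tolist(), "vs chassis model",(h-W([.5756,.0228,np.radians(-13.25)],[POSTS[1],POSTS[0],POSTS[2]])[:,:2]*1000).round(1).tolist())
# side cross-check: fit cover z in the side picture
L=[[-54,-46,6],[38,-46,6],[38,-18,6],[62,0,6],[-42,36,6],[74,-18,0],[38,-46,0],[-54,-46,0]]
print((proj(a,W(np.r_[c[:3],.069],L)) ).round(1).tolist())
crop(a,(305,195),(100,80),8,"pics/s16m.png",proj(a,np.r_[W(np.r_[c[:3],.069],L),W([.5756,.0228,np.radians(-13.25)],POSTS)]))
E
```

```text
cover [575.6  22.5] -13.15 b,a hole-post [[0.0, -0.7], [-0.0, -0.4]] vs chassis model [[0.0, -0.4], [-0.1, -0.4], [-0.0, -0.2]]
cover [575.2  22.5] -13.15 b,a hole-post [[-0.3, -0.6], [-0.4, -0.3]] vs chassis model [[-0.3, -0.4], [-0.4, -0.3], [-0.3, -0.2]]
[[282.2, 202.5], [314.9, 205.3], [315.5, 199.2], [324.2, 196.1], [289.4, 185.9], [328.0, 202.0], [314.8, 207.0], [282.2, 204.2]]
```

View pics/s16m.png

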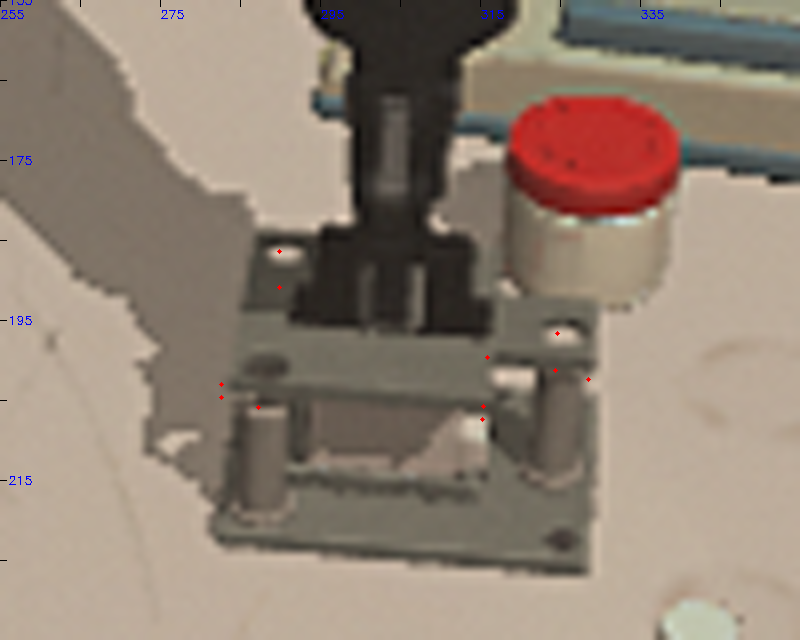

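```bash
python3 - <<'E'
from rig import order,sensors
print(order.sign_off()); o=sensors.get_obs(); print(o["time"],o["position"],o["finger_gap"],o["contact_force"])
E
```

```text
the job is handed in; nothing more can be done
None
the job is handed in; nothing more can be done
```

The cartridge is seated in the nest and released, and I handed the job in at about 17.3 s of the allowed 48 s. The arm was holding the cover level and still above the three posts. `order.sign_off()` reports no verdict, so the checks below are mine.

**Cartridge:**
- I lowered it with the tab in the notch. It met the floor with about 5 N and was let go at a tool height 8.0 mm above where I picked it up, which matches the nest floor.
- A wrist picture taken afterwards put it about 1.7 mm from the nest centre, with the tab towards the single post.
- In that picture, letting the height vary gave a cartridge 9 mm too low, which is physically impossible. I took that as blurred, rounded edges and relied on the tool height and the side view.

**Cover:**
- It is held by the bar with a 70 N squeeze, finger gap 13 mm. The arm pose drifted less than 0.3 mm over the last readings.
- The final wrist picture put the two holes at the two-post end less than 1 mm sideways from their posts, with both threaded holes seen through them. The third hole was hidden from the wrist camera. The fitted cover and chassis poses put it within 0.4 mm of the single post.
- From the tool height, the underside is about 11 mm above the post tops. The wrist picture fitted about 9 mm.
- The side picture disagreed slightly: the cover's near edge looked about 2 mm higher than predicted. That is still well inside the 3–20 mm range.
- The top camera could not confirm the final pose because the arm blocked it.

**Bystanders:** no bystander looked moved in the pictures I took, though I did not re-measure their positions at the end.

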